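# Spread garlic in the roasting basket, shut it and pin the lid

## Task

Get this roasting basket ready for the oven: spread the clump of garlic bulbs out over its floor in one even layer that reaches into both its left and its right end, with a clear finger-wide gap (at least about 2 cm) between any two bulbs. Then shut the lid fully and lock it at both front corners by pushing a locking pin from the outer side through the lined-up holes of the ears, home up to its handle. Leave the other things on the worktop where they stand.

Things in the scene. Friction and masses are not known exactly. Their poses are not given: they have to be found in the camera images.
- basket: oblong roasting basket of steel wire, fixed, 300 (y) x 200 (x) x 83 mm with the lid shut; origin under its centre on the worktop, +x to its back (hinge side), +y left. Inner floor 283 (y) x 183 (x) mm, top at z = 18 mm; walls 5 mm thick up to z = 76 mm. Lid hinge axis along y at x = 98, z = 80 mm. Front corners carry ears with holes for the pins (see eye_left)
- lid (a joint): angle of the flat wire lid, rad: 0 shut (level), grows as it opens up and back, stop at 2.05; starts open, leaning back past upright. Stiff hinge (0.35 N m): stays where it is left, must be pushed over and pressed down at its front edge. 300 x 200 x 6 mm, solid to touch, with an ear 31 mm long below each front corner (sticking out forwards while the lid is open)
- lid_edge (a point): middle of the lid's front edge, 194 mm from the hinge axis, at mid-thickness (lid 6 mm thick); axes as the basket's when shut, tilting with the lid
- eye_left (a point): mouth centre (outer face) of the left outer ear's hole at basket x = -112, y = 144.5, z = 63 mm; axes as the basket's. Per corner two upright fixed ears (5 mm thick, middles at y = 142 and 118; x -125 to -94, z 49 to 77), holes 12 mm, axis along y; the lid's ear (y = 130, hole 13 mm) comes between and lines up only with the lid fully shut. A pin enters from the left, along -y
- eye_right (a point): the same for the right corner (y = -144.5, ears at -142, -130, -118); a pin enters from the right, along +y
- pin_a: locking pin, at first lying left of the basket (both pins are alike, either fits either corner): steel shaft 8 mm thick and 62 mm long with a 6 mm tapered nose, in a square wooden handle 16 x 16 x 50 mm; about 60 g. Origin on the axis at the shoulder (shaft meets handle); +x towards the nose, handle from x = 0 to -50 mm; lying on the worktop its axis is 8 mm up
- pin_a_tip (a point): nose of pin_a, on its axis 62 mm from the shoulder
- pin_b: locking pin, at first lying right of the basket (both pins are alike, either fits either corner): steel shaft 8 mm thick and 62 mm long with a 6 mm tapered nose, in a square wooden handle 16 x 16 x 50 mm; about 60 g. Origin on the axis at the shoulder (shaft meets handle); +x towards the nose, handle from x = 0 to -50 mm; lying on the worktop its axis is 8 mm up
- pin_b_tip (a point): nose of pin_b, on its axis 62 mm from the shoulder
- bulb_a (a point): middle of a whole garlic bulb (52 mm wide, 52 mm high, widest about 24 mm above its base, pointed top, flat base, about 30 g); this point is on its axis 24 mm above the base. 4 to 6 bulbs are present (the first two always), standing in a clump in the basket; knocked over, they roll
- bulb_b (a point): middle of a whole garlic bulb (52 mm wide, 52 mm high, widest about 24 mm above its base, pointed top, flat base, about 30 g); this point is on its axis 24 mm above the base. 4 to 6 bulbs are present (the first two always), standing in a clump in the basket; knocked over, they roll
- bulb_c (a point): middle of a whole garlic bulb (52 mm wide, 52 mm high, widest about 24 mm above its base, pointed top, flat base, about 30 g); this point is on its axis 24 mm above the base. 4 to 6 bulbs are present (the first two always), standing in a clump in the basket; knocked over, they roll
- bulb_d (a point): middle of a whole garlic bulb (52 mm wide, 52 mm high, widest about 24 mm above its base, pointed top, flat base, about 30 g); this point is on its axis 24 mm above the base. 4 to 6 bulbs are present (the first two always), standing in a clump in the basket; knocked over, they roll
- bulb_e (a point): middle of a whole garlic bulb (52 mm wide, 52 mm high, widest about 24 mm above its base, pointed top, flat base, about 30 g); this point is on its axis 24 mm above the base. 4 to 6 bulbs are present (the first two always), standing in a clump in the basket; knocked over, they roll
- bulb_f (a point): middle of a whole garlic bulb (52 mm wide, 52 mm high, widest about 24 mm above its base, pointed top, flat base, about 30 g); this point is on its axis 24 mm above the base. 4 to 6 bulbs are present (the first two always), standing in a clump in the basket; knocked over, they roll
- salt_shaker: salt shaker, 44 x 44 x 90 mm, origin under its centre; bystander left behind the basket
- pepper_mill: wooden pepper mill, 58 x 58 x 170 mm, origin under its centre; bystander right behind the basket
- tumbler: empty drinking glass, 81 x 81 x 93 mm, origin under its centre; bystander on the left

How it is judged:
By the outcome, as a careful person would: the job done as asked, in the order asked, and still so for the second after the job is handed in, with the robot touching nothing.
Of garlic_c, garlic_d, garlic_e, garlic_f only 2 to 4 are there at a start; the rules pass over those that are not, and their reading is None.
At some moment in a run one of pin_a, pin_b may be knocked a few centimetres aside while the robot is not near it.
Once in a run the grip may slacken for a moment while it holds something.
It also fails if it takes over 208 s, if anything falls off the work surface, if the arm or the gripper's body presses on something with over 40 N, if the wrist force passes 120 N, or if a joint passes its speed limit or range.

## Robot

A 6-joint arm with a two-finger parallel gripper is mounted at the origin on a cart in front of the work surface, level with it; the furniture and walls round the work are solid. World frame = base frame: x ahead of the robot, y to its left, z up, the work surface at z = 0. Lengths are in mm, angles in rad, forces in N, time in s.
With the tool pointing down it reaches from about 300 to 1000 mm from the base axis. Payload 5.1 kg.
Tool frame: the origin (TCP) lies at the very end of the fingers, on their centre line; the grasp point (between the pads) lies 19 mm behind it; z points along the fingers, y is the line along which they close (so a half turn about z gives the same grasp; the last joint's range is limited). The gripper opens to 95 mm and grips with 3 to 60 N. Pads are 20 mm wide; open, the fingers measure 119 mm over their backs; the gripper's body (75 mm by 180 mm) begins 59 mm behind the grasp point.
Start: joints at [-1.3, 0.124, 1.65, -0, 1.367, -0.083], TCP at [225.17, -609.74, 214.656] pointing down, gripper open.
Joint ranges: [-2.61, 2.61], [-1.02, 2.33], [0.03, 2.71], [-1.35, 4.49], [0.32, 2.68], [-2.91, 2.91]. Speed limits (rad/s): [2.57, 2.57, 3.14, 3.14, 3.14, 3.14].

## Interface

Orientations are given as a 3x3 rotation matrix whose columns are the frame's x, y, z axes.
In Python, from station import arm gives the robot as it stands.
- The arm moves only by the shell command python3 jog.py 'ROWS' [OPENING] [FORCE]. ROWS is a JSON list of rows, 1 to 8 of them, each an object with the fields trans (a list: dx, dy, dz in shares of 500 mm (1.0 is 500 mm)), r (a list: a rotation vector rx, ry, rz in shares of 4 rad (1.0 is 4 rad)); a field left out counts as zero; each row shifts and turns the commanded pose from where the row before left it, along the tool's axes as they then stand; what a row does not reach is not made up. A row lasts 1/12 s, in which the tool goes at most 41.7 mm and 0.125 rad, less where a joint would pass 70% of its speed; a pose out of reach is approached as far as the arm can. OPENING is the finger opening in mm, set as the command begins (- or left out keeps the last). The fingers move at their own pace and stop on an object; FORCE is the grip in N (left out, the last holds). Time passes only in rows, so rows that do not move let the fingers close. It prints the time, the measured TCP pose, the force, the opening and the grip force at its end. A shift or turn number past 1, either way, is cut back to 1. Input that does not fit is refused with a message, and nothing moves.
- arm.get_state(): the state, without advancing time (a new reading comes with each control period).
- arm.camera(name): name is "scene" or "side" or "wrist"; returns a dict with "color" (384x512x3 uint8, red, green, blue), "K" (3x3 intrinsics, pixels), "eye" and "rotation" of the camera in the world. Camera axes: x right, y down, z forward; pixel columns grow to the right and rows downward; lengths in mm; the calibration is good to about 2 mm. A picture is of the moment at which its call begins. There is no depth.
- arm.sign_off(): hands the job in; it is judged then, once.
The state is a dict: "time_s": time; "joint_positions": joint angles; "joint_vel": joint speeds; "joint_efforts": joint torques, N m; "tool_pos": TCP position; "orientation": TCP orientation; "contact_force": force on the tool from outside, world axes, zero at the start; "torque": the same for the moment, N m; "finger_gap": finger opening in mm; "grip_force": force on a finger pad.
Only numpy, scipy, OpenCV 4.12 (cv2) and the standard library are available. Lean on these libraries where they do the work, as an engineer would, in place of code of your own. Each camera call takes 0.05 s, during which the arm holds its last target. There are 200 camera calls.

## Working session

There is one attempt and no reset: what is moved stays moved. The work goes in short steps, Python scripts to look and compute and a shell command to move; the robot and the scene stay as the last step left them, time stands still between calls to the robot, and variables do not carry over. Pictures are saved under pics/ and viewed, at most 14 in all, crops included, and the job is handed in when it is done.

```bash
ls; mkdir -p pics; cat > h.py <<'E'
import numpy as np, cv2
from station import arm
def snap(n,f=None,z=1):
    c=arm.camera(n); 
    if f: cv2.imwrite('pics/'+f,cv2.resize(c['color'][:,:,::-1],None,fx=z,fy=z))
    return c
def ray(c,p):
    d=np.linalg.inv(c['K'])@[p[0],p[1],1.]; R=np.array(c['rotation']); return np.array(c['eye']),R@d
def plane(c,p,z):
    e,d=ray(c,p); return e+d*(z-e[2])/d[2]
def proj(c,P):
    q=np.array(c['K'])@(np.array(c['rotation']).T@(np.asarray(P,float)-c['eye'])); return q[:2]/q[2]
def tri(a,b):
    A=[];B=[]
    for c,p in (a,b):
        e,d=ray(c,p); d=d/np.linalg.norm(d); M=np.eye(3)-np.outer(d,d); A.append(M);B.append(M@e)
    x=np.linalg.lstsq(np.vstack(A),np.hstack(B),rcond=None)[0]
    return x,[np.linalg.norm(M@x-m) for M,m in zip(A,B)]
E
python3 - <<'E'
from h import *
for n in('scene','side','wrist'):
    c=snap(n,n+'0.png',1.5); print(n,np.round(c['eye']),np.round(c['rotation'],2).tolist(),c['K'][0][0]); np.savez('pics/%s0.npz'%n,**c)
print(arm.get_state())
E
```

```text
jog.py
pics
station.py
scene [-371.  552. 1068.] [[-0.4, -0.63, 0.67], [-0.91, 0.26, -0.31], [0.02, -0.73, -0.68]] 475.17639622003804
side [  51. -941.  803.] [[0.89, -0.24, 0.38], [-0.45, -0.47, 0.76], [-0.0, -0.85, -0.53]] 458.1322874537952
wrist [ 303. -580.  383.] [[0.35, -0.9, -0.27], [-0.94, -0.33, -0.1], [-0.0, 0.29, -0.96]] 278.08664420503493
{'time_s': 0.15, 'joint_positions': array([-1.29962256e+00,  1.24388510e-01,  1.65134802e+00, -3.30455270e-05,
        1.36746461e+00, -8.26187178e-02]), 'joint_vel': array([-1.43486816e-03, -8.18793539e-04, -4.18638147e-03, -1.18018095e-03,
        1.52199105e-03, -6.41510606e-05]), 'joint_efforts': array([ 4.92432009e-04, -4.18190396e+01, -3.60471940e+01,  7.74866506e-02,
        4.68707015e-02, -1.03535187e-04]), 'tool_pos': array([ 225.01942752, -609.29033972,  213.65517368]), 'orientation': array([[ 9.38063227e-01,  3.46463806e-01, -4.62034667e-04],
       [ 3.46464099e-01, -9.38061967e-01,  1.54103633e-03],
       [ 1.00496162e-04, -1.60566793e-03, -9.99998706e-01]]), 'contact_force': array([-0.60611937, -0.46886623, -0.78816245]), 'torque': array([0.01536154, 0.02089193, 0.02993445]), 'grip_force': 0.0, 'finger_gap': 95.02584235709152}
```

View pics/scene0.png

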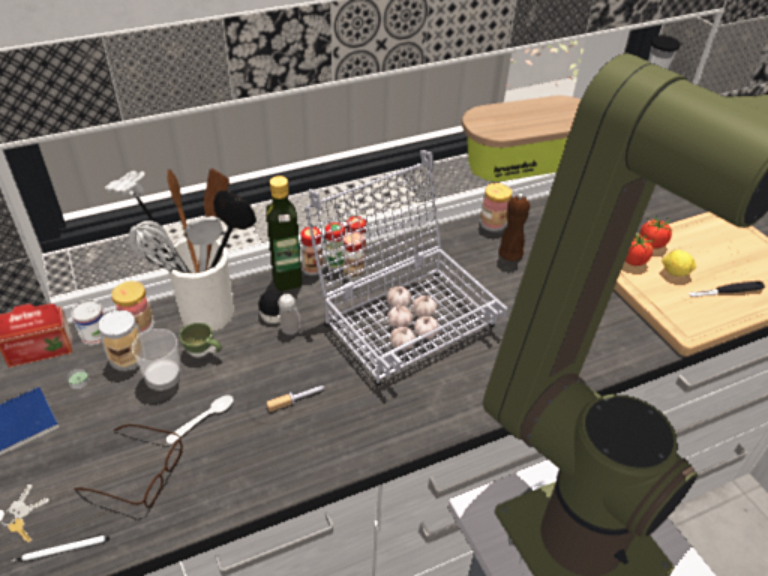

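View pics/side0.png

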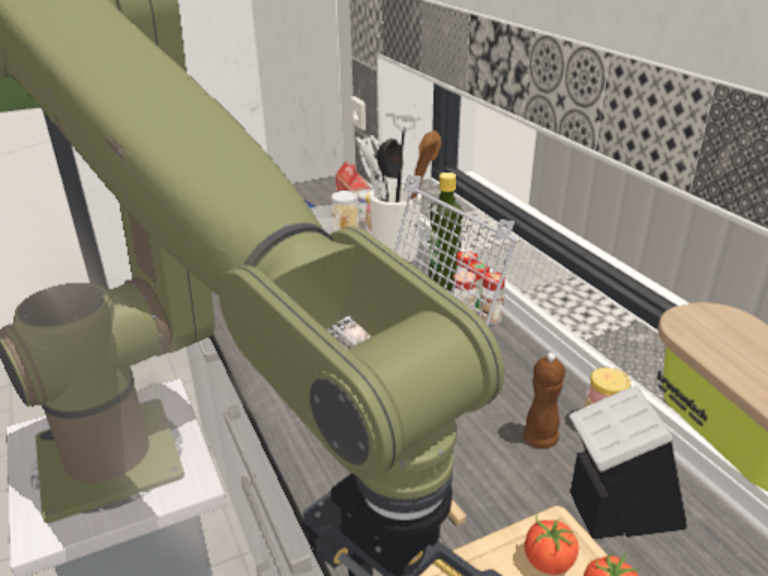

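```bash
python3 - <<'E'
from h import *
c=dict(np.load('pics/scene0.npz'))
for n,p,z in [('corner front-left top',(380,372),77),('rim BL',(325,300),77),('rim BR',(440,252),77),('rim FR',(503,308),77),('bulb',(399,297),42),('b',(424,306),42),('b',(400,317),42),('b',(426,327),42),('b',(401,338),42),('pintip',(324,388),8),('pinsh',(294,397),8),('pinend',(268,406),8),('tumb',(160,385),0),('salt',(290,328),0),('mill',(512,258),0)]:
    print(n,np.round(plane(c,np.array(p)/1.5,z)))
c=dict(np.load('pics/side0.npz')); print(np.round(plane(c,np.array((455,510))/1.5,8)))
c=dict(np.load('pics/wrist0.npz'));print(np.array(c['K']))
E
```

```text
corner front-left top [385. 180.  77.]
rim BL [599. 203.  77.]
rim BR [643. -80.  77.]
rim FR [ 441. -115.   77.]
bulb [582.  46.  42.]
b [538.  10.  42.]
b [528.  69.  42.]
b [483.  33.  42.]
b [475.  92.  42.]
pintip [443. 268.   8.]
pinsh [445. 327.   8.]
pinend [444. 378.   8.]
tumb [579. 550.   0.]
salt [625. 273.   0.]
mill [ 638. -273.    0.]
[ 444. -356.    8.]
[[278.08664421   0.         253.86469347]
 [  0.         278.08664421 192.72424929]
 [  0.           0.           1.        ]]
```

View pics/wrist0.png

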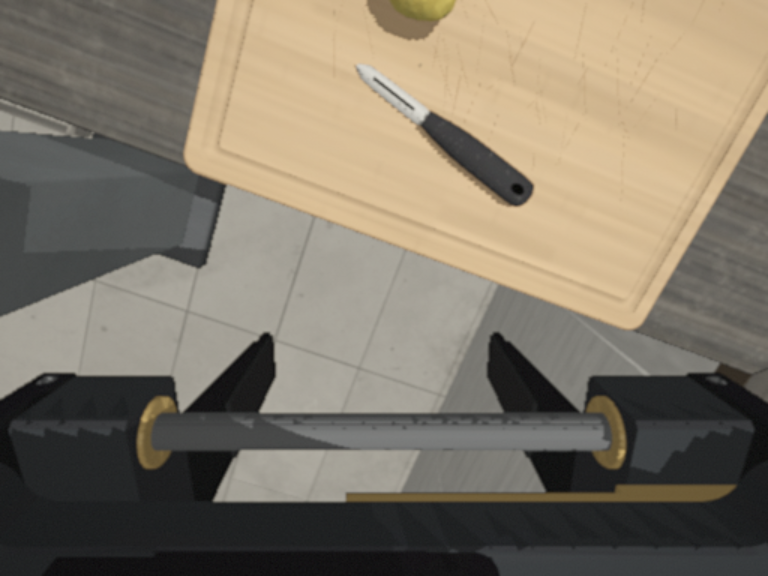

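Scene: five bulbs clumped in the basket near pixels (400,297)…(401,338), lid leaning back, pin_a at (268–324, 406–388). Side view: mostly the arm, maybe pin_b's handle at (455,510). Wrist: only the cutting board. I'll go over the basket.

Units first: shifts go in shares of 500 mm and turns go in shares of 4 rad. So -40 mm / 500 = -0.08, -31 mm / 500 = -0.062.

```bash
python3 jog.py '[{"trans": [0, 0, -0.08]}, {"trans": [0, 0, -0.08]}, {"trans": [0.052, -0.062, 0]}, {"trans": [0.052, -0.062, 0]}, {"trans": [0.052, -0.062, 0]}, {"trans": [0.052, -0.062, 0]}, {"trans": [0.052, -0.062, 0]}, {"trans": [0.052, -0.062, 0]}]'; python3 jog.py '[{"trans": [0.052, -0.062, 0]}, {"trans": [0.052, -0.062, 0]}, {"trans": [0.052, -0.062, 0]}, {"trans": [0.052, -0.062, 0]}, {"trans": [0.052, -0.062, 0]}, {"trans": [0.052, -0.062, 0]}, {"trans": [0.052, -0.062, 0]}, {"trans": [0.052, -0.062, 0]}]'; python3 jog.py '[{"trans": [0.052, -0.062, 0]}, {"trans": [0.052, -0.062, 0]}, {"trans": [0.052, -0.062, 0]}, {"r": [0, 0, -0.03]}, {"r": [0, 0, -0.03]}, {"r": [0, 0, -0.03]}, {"r": [0, 0, -0.03]}, {"r": [0, 0, -0.03]}]'; python3 jog.py '[{"r": [0, 0, -0.03]}, {"r": [0, 0, -0.03]}, {"r": [0, 0, -0.03]}, {"r": [0, 0, -0.03]}, {"r": [0, 0, -0.03]}, {"r": [0, 0, -0.03]}, {"r": [0, 0, -0.03]}, {"r": [0, 0, -0.03]}]' ; python3 jog.py '[{"r": [0, 0, -0.03]}, {"r": [0, 0, -0.03]}, {"r": [0, 0, -0.03]}, {"r": [0, 0, -0.03]}, {"r": [0, 0, -0.03]}, {"r": [0, 0, -0.03]}, {"r": [0, 0, -0.03]}, {"r": [0, 0, -0.03]}]' ; python3 jog.py '[{"r": [0, 0, -0.03]}, {"r": [0, 0, -0.03]}, {"r": [0, 0, -0.03]}, {}]' 70 20
python3 - <<'E'
from h import *
for n in('scene','side','wrist'):
    c=snap(n,n+'1.png',1.5); np.savez('pics/%s1.npz'%n,**c)
print(c['eye'],arm.get_state()['orientation'])
E
```

```text
time_s: 0.82
tool_pos: [307.2, -379.2, 294.2]
orientation: [[0.938, 0.346, -0.0], [0.346, -0.938, 0.0], [0.0, -0.0, -1.0]]
contact_force: [0.0, -0.3, -0.1]
finger_gap: 95.4
grip_force: 0.0
time_s: 1.48
tool_pos: [416.3, -74.5, 294.6]
orientation: [[0.938, 0.346, 0.001], [0.346, -0.938, -0.0], [0.001, 0.0, -1.0]]
contact_force: [0.8, -0.1, 0.4]
finger_gap: 95.0
grip_force: 0.0
time_s: 2.15
tool_pos: [457.0, 38.1, 294.2]
orientation: [[0.573, 0.819, -0.001], [0.819, -0.573, 0.0], [-0.0, -0.001, -1.0]]
contact_force: [0.0, 0.2, 0.6]
finger_gap: 95.2
grip_force: 0.0
time_s: 2.82
tool_pos: [457.0, 37.8, 294.3]
orientation: [[-0.342, 0.94, -0.001], [0.94, 0.342, 0.0], [0.0, -0.001, -1.0]]
contact_force: [0.4, -0.6, -0.3]
finger_gap: 95.1
grip_force: 0.0
time_s: 3.48
tool_pos: [457.0, 37.8, 294.3]
orientation: [[-0.966, 0.259, -0.001], [0.259, 0.966, 0.0], [0.001, -0.0, -1.0]]
contact_force: [0.2, -0.3, 0.6]
finger_gap: 95.1
grip_force: 0.0
time_s: 3.82
tool_pos: [457.0, 37.8, 294.3]
orientation: [[-0.996, -0.094, -0.001], [-0.094, 0.996, 0.0], [0.001, 0.0, -1.0]]
contact_force: [-0.7, 0.3, -0.3]
finger_gap: 73.9
grip_force: 0.0
[375.68124913  31.18499342 463.98014212] [[-9.95997791e-01 -8.93771905e-02 -3.44835412e-04]
 [-8.93772077e-02  9.95997848e-01  3.47860496e-05]
 [ 3.40346249e-04  6.54672548e-05 -9.99999940e-01]]
```

View pics/wrist1.png

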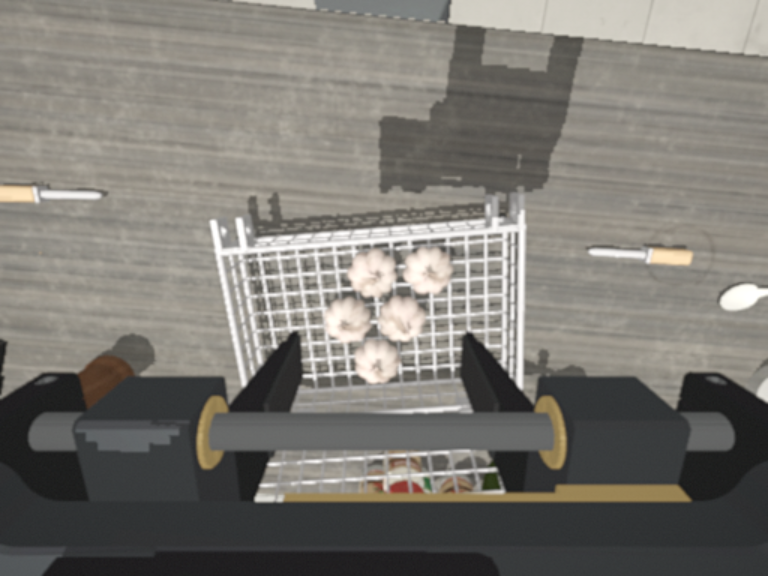

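View pics/side1.png

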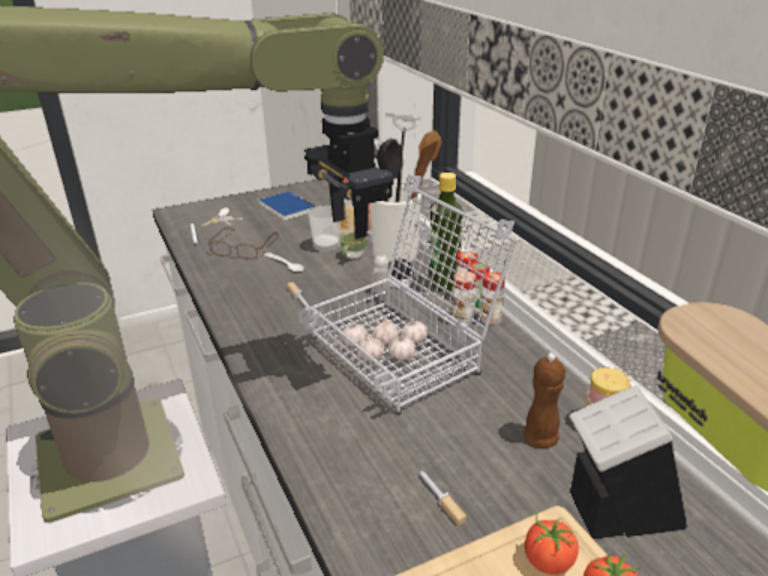

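Wrist: bulbs at (373,272), (428,270), (347,319), (402,319), (377,362); basket front rim corners (222,250) and (524,230); pin_b at left (0–103,193), pin_a (588–692, 252). Side: pin_b at (421–464, 474–520). I'll compute these positions.

```bash
python3 - <<'E'
from h import *
from scipy.ndimage import label
C={n:dict(np.load('pics/%s1.npz'%n)) for n in('scene','side','wrist')}
for n in C: C[n]['color']=C[n]['color']
w,s,d=C['wrist'],C['scene'],C['side']
f=lambda *p:np.array(p)/1.5
for n,a,b in [('FRw-side',(222,250),(398,402)),('FLw-side',(524,230),(302,317))]:
    print(n,*tri((w,f(*a)),(d,f(*b))))
for p in [(222,250),(524,230)]: print(np.round(plane(w,f(*p),76)))
for p in [(398,402),(302,315),(478,345),(388,280)]: print('side',np.round(plane(d,f(*p),76)))
for p in [(373,272),(428,270),(347,319),(402,319),(377,362)]: print('bulb',np.round(plane(w,f(*p),45)))
# pins by colour
for nm,c in C.items():
    h=cv2.cvtColor(c['color'],cv2.COLOR_RGB2HSV)
    m=cv2.inRange(h,(8,90,120),(22,200,255))
    k,_,st,ce=cv2.connectedComponentsWithStats(m)
    for i in range(1,k):
        if st[i,4]>60:
            P=plane(c,ce[i],8)
            if 250<P[0]<700 and abs(P[1])<500: print(nm,ce[i]*1.5,st[i],np.round(P))
print('tipA w',plane(w,f(588,251),8),'tipB',plane(w,f(103,193),8))
E
```

```text
FRw-side [ 472.61387627 -125.1852436    32.54716837] [np.float64(5.820069397874372), np.float64(5.820069397873385)]
FLw-side [417.63506498 184.77180219  42.46645746] [np.float64(10.85104836430267), np.float64(10.851048364302839)]
[ 468. -111.   76.]
[424. 170.  76.]
side [ 443. -172.   76.]
side [394. 145.  76.]
side [645. -96.  76.]
side [604. 191.  76.]
bulb [485.  33.  45.]
bulb [478.  90.  45.]
bulb [539.  10.  45.]
bulb [534.  68.  45.]
bulb [587.  46.  45.]
scene [624.2 292.5] [390 172  46  39 240] [ 435. -432.    8.]
scene [277.96428571 402.83928571] [178 263  16  11  84] [444. 359.   8.]
side [451.34 512.84] [294 332  16  18  75] [ 436. -358.    8.]
side [539.48333333 555.4375    ] [342 347  45  37 360] [ 506. -476.    8.]
wrist [553.42346939 432.03061224] [357 264  21  49 490] [684. 280.   8.]
tipA w [449.03842088 269.27859746   8.        ] tipB [ 433.47919411 -261.18082433    8.        ]
```

```bash
python3 - <<'E'
from h import *
w=dict(np.load('pics/wrist1.npz'));d=dict(np.load('pics/side1.npz'));s=dict(np.load('pics/scene1.npz'))
A=cv2.resize(w['color'][120:260,130:370],None,fx=3.3,fy=3.3,interpolation=2)[:, :, ::-1]
B=cv2.resize(s['color'][150:260,205:345],None,fx=2.8,fy=2.8,interpolation=2)[:, :, ::-1]
D=cv2.resize(d['color'][170:285,190:330],None,fx=2.8,fy=2.8,interpolation=2)[:, :, ::-1]
print(A.shape,B.shape,D.shape)
im=np.zeros((600,792,3),np.uint8); im[:280,:396]=cv2.resize(B,(392+4,280*396//396))[:280]; 
im=np.zeros((462+0,792,3),np.uint8); im[:A.shape[0],:792]=A
cv2.imwrite('pics/cw.png',im)
E2=np.zeros((330,784,3),np.uint8);E2[:308,:392]=B;E2[:322,392:]=D;cv2.imwrite('pics/csd.png',E2)
E
```

```text
(462, 792, 3) (308, 392, 3) (322, 392, 3)
```

View pics/cw.png

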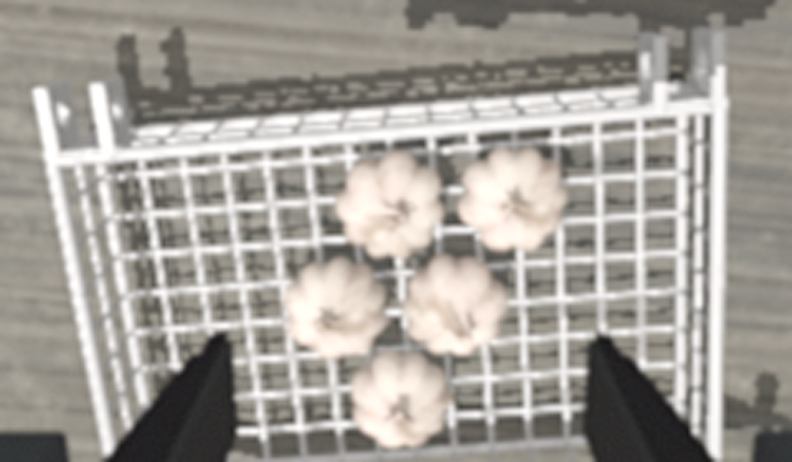

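View pics/csd.png

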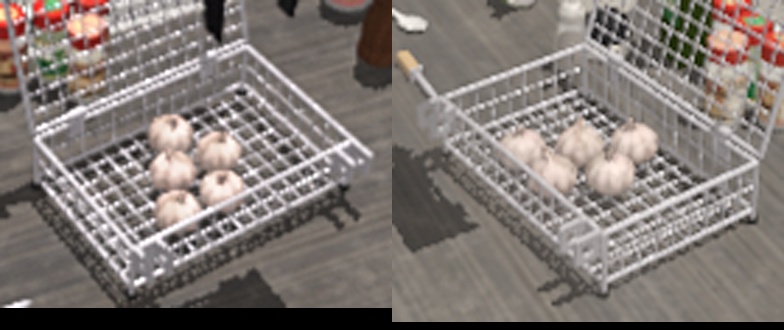

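```bash
python3 - <<'E'
from h import *
from scipy.optimize import least_squares
w=dict(np.load('pics/wrist1.npz'));d=dict(np.load('pics/side1.npz'));s=dict(np.load('pics/scene1.npz'))
B={'FL':(-97.5,147.5,75),'FR':(-97.5,-147.5,75),'BL':(97.5,147.5,75),'BR':(97.5,-147.5,75)}
O=[(w,'FR',(146.7,167.9)),(w,'FL',(348.8,151.2)),(d,'FR',(264.3,254.6)),(d,'BR',(320.4,227.1)),(d,'BL',(259.6,185.4)),(s,'FL',(252.5,239.3)),(s,'BL',(217.5,196.4)),(s,'BR',(293.6,166)),(s,'FR',(326.4,203.6))]
for a,b,n in [(0,2,'FR'),(1,5,'FL'),(0,8,'FR'),(3,7,'BR'),(4,6,'BL')]:
    x,r=tri((O[a][0],O[a][2]),(O[b][0],O[b][2])); print(n,np.round(x,1),np.round(r,1))
def W(p,q):
    x,y,t=q; c,sn=np.cos(t),np.sin(t); return np.array([x+c*p[0]-sn*p[1],y+sn*p[0]+c*p[1],p[2]])
def R(q): return np.hstack([proj(c,W(B[k],q))-p for c,k,p in O])
r=least_squares(R,[520,40,.15],loss='soft_l1'); print(r.x); print(np.round(R(r.x).reshape(-1,2),1))
q=r.x;t=q[2]
for p in [(373,272),(428,270),(347,319),(402,319),(377,362)]:
    P=plane(w,np.array(p)/1.5,45)[:2]-q[:2]; print(np.round([np.cos(t)*P[0]+np.sin(t)*P[1],-np.sin(t)*P[0]+np.cos(t)*P[1]]))
E
```

```text
FR [ 470.3 -115.3   68.3] [1.6 1.6]
FL [420.  168.1  72.7] [1.9 1.9]
FR [ 478.3 -116.8   50.5] [5.8 5.8]
BR [655.1 -87.   75.6] [1.6 1.6]
BL [610.4 195.9  77.6] [1.4 1.4]
[5.40400512e+02 4.12355995e+01 1.61940372e-01]
[[-4.8 -2. ]
 [ 1.7 -0.4]
 [ 0.6 -1. ]
 [ 1.6  0.4]
 [ 0.  -0.7]
 [-1.6 -0.7]
 [-2.2  1.1]
 [-0.5 -1.4]
 [ 5.7 -4.1]]
[-56.   1.]
[-54.  58.]
[ -6. -31.]
[-2. 28.]
[47. -3.]
```

Crops: rim front corners, ears and five bulbs clearly visible (bulb A tip at cw (402,408), E tip at (518,200)); basket ≈ (540,41), yaw ≈ 0.16. Checking bulb height, then computing the first grasp (A).

```bash
cat >> h.py <<'E'
Q=np.array([540.4,41.2,.162])
def W(p,q=None):
    x,y,t=Q if q is None else q; c,s=np.cos(t),np.sin(t); return np.array([x+c*p[0]-s*p[1],y+s*p[0]+c*p[1],p[2]])
def Bk(P):
    d=np.asarray(P)[:2]-Q[:2]; c,s=np.cos(Q[2]),np.sin(Q[2]); return np.array([c*d[0]+s*d[1],-s*d[0]+c*d[1]])
def go(P,axdeg):
    """tool-axes move to world P with closing axis at axdeg in basket (90 = y): rotate first, then shift"""
    s=arm.get_state(); R=np.array(s['orientation']); yy=np.arctan2(R[1,1],R[0,1])
    t=np.radians(axdeg)+Q[2]; dr=-((t-yy+np.pi)%(2*np.pi)-np.pi); R2=np.array([[np.sin(t),np.cos(t),0],[-np.cos(t),np.sin(t),0],[0,0,-1]])
    d=R.T@(np.asarray(P)-s['tool_pos']); d2=R2.T@(np.asarray(P)-s['tool_pos'])
    print('rz',round(dr,3),'shift after rot',np.round(d2,1),'| before rot',np.round(d,1), '| tilt',np.round(R[:2,2],3))
def bulbs(c,z=45,r=(-90,90,-140,140),amin=150):
    h=cv2.cvtColor(c['color'],cv2.COLOR_RGB2HSV); m=cv2.inRange(h,(0,18,120),(18,90,255))
    m=cv2.morphologyEx(m,cv2.MORPH_OPEN,np.ones((5,5),np.uint8)); k,l,st,ce=cv2.connectedComponentsWithStats(m)
    return [(np.round(Bk(plane(c,ce[i],z))),np.round(ce[i]),st[i,4]) for i in range(1,k) if st[i,4]>amin and abs(Bk(plane(c,ce[i],z))[0])<110 and abs(Bk(plane(c,ce[i],z))[1])<150]
E
python3 - <<'E'
from h import *
w=dict(np.load('pics/wrist1.npz'));s=dict(np.load('pics/scene1.npz'))
print('A tip',tri((w,(251.8,243.6)),(s,(266.4,191.1))),'E tip',tri((w,(287,180.6)),(s,(269.3,219.6))))
for b in bulbs(w):print(*b)
for p in [(47,-3)]: print(W((*p,70))); go(W((*p,120)),90)
E
```

```text
A tip (array([577.0269764 ,  47.01697432,  75.17758896]), [np.float64(1.526458353068023), np.float64(1.5264583530680602)]) E tip (array([472.60917382,  88.83589788,  67.5881919 ]), [np.float64(0.21725366788642428), np.float64(0.21725366788635053)])
[-56.   1.] [249. 182.] 796
[-58.  63.] [288. 178.] 593
[-6. 27.] [267. 211.] 686
[ -8. -27.] [234. 212.] 607
[43.  0.] [253. 239.] 589
[587.26849064  45.82002002  70.        ]
rz -0.073 shift after rot [129.8 -13.  174.5] | before rot [-130.4   -3.6  174.4] | tilt [-0.  0.]
```

```bash
sed -i 's/\[\[np.sin(t),np.cos(t),0\],\[-np.cos(t),np.sin(t),0\]/[[-np.sin(t),np.cos(t),0],[np.cos(t),np.sin(t),0]/' h.py
python3 -c "
from h import *
go(W((45,-1.5,95)),90)"
```

```text
rz -0.073 shift after rot [-127.8  -11.5  199.5] | before rot [-128.4   -2.3  199.4] | tilt [-0.  0.]
```

Scaled: 40 mm / 500 = 0.08, -32 mm / 500 = -0.064, -0.073 rad / 4 = -0.0183.

```bash
python3 jog.py '[{"r": [0, 0, -0.0183]}, {"trans": [-0.064, -0.0058, 0]}, {"trans": [-0.064, -0.0058, 0]}, {"trans": [-0.064, -0.0058, 0]}, {"trans": [-0.064, -0.0058, 0]}, {"trans": [0, 0, 0.08]}, {"trans": [0, 0, 0.08]}, {"trans": [0, 0, 0.08]}]' 72 10; python3 jog.py '[{"trans": [0, 0, 0.08]}, {"trans": [0, 0, 0.078]}, {"trans": [0, 0, 0.048]}, {"trans": [0, 0, 0.048]}, {"trans": [0, 0, 0.044]}, {}]'
python3 - <<'E'
from h import *
c=snap('wrist','w2.png',1.5); c=snap('side'); cv2.imwrite('pics/s2.png',cv2.resize(c['color'][150:290,180:380,::-1],None,fx=3.5,fy=3.5))
E
```

```text
time_s: 4.63
tool_pos: [586.4, 47.4, 173.8]
orientation: [[-0.987, -0.162, 0.002], [-0.162, 0.987, 0.0], [-0.002, -0.0, -1.0]]
contact_force: [0.6, -0.5, -0.8]
finger_gap: 71.9
grip_force: 0.0
time_s: 5.13
tool_pos: [581.1, 47.4, 20.0]
orientation: [[-0.987, -0.163, -0.01], [-0.163, 0.987, 0.0], [0.01, 0.002, -1.0]]
contact_force: [-0.8, -0.5, -1.4]
finger_gap: 71.8
grip_force: 0.0
```

View pics/s2.png

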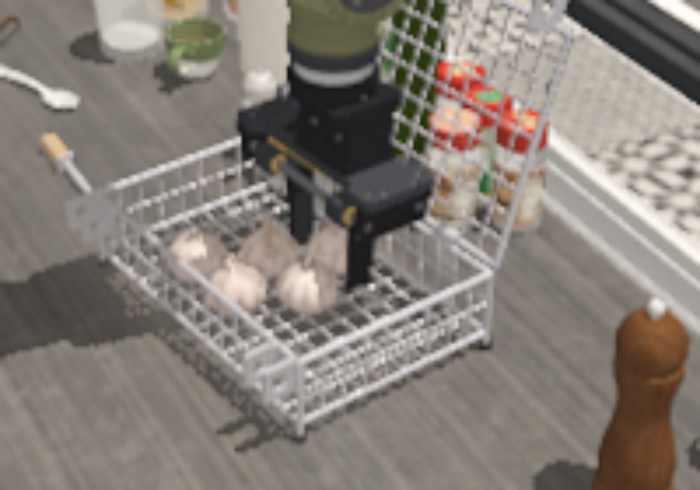

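The side crop shows the fingers straddling bulb A, clear of the others. Closing and lifting.

Scaled: -30 mm / 500 = -0.06, -20 mm / 500 = -0.04.

```bash
python3 jog.py '[{}, {}, {}, {}, {}, {}]' 30 12; python3 jog.py '[{"trans": [0, 0, -0.04]}, {"trans": [0, 0, -0.06]}, {"trans": [0, 0, -0.06]}, {}]'
python3 -c "
from h import *
go(W((45,92,105)),90)"
```

```text
time_s: 5.73
tool_pos: [586.5, 47.3, 27.3]
orientation: [[-0.986, -0.164, 0.003], [-0.164, 0.986, -0.0], [-0.002, -0.001, -1.0]]
contact_force: [-1.2, -0.5, 6.5]
finger_gap: 50.3
grip_force: 12.0
time_s: 6.07
tool_pos: [589.5, 47.4, 112.6]
orientation: [[-0.986, -0.164, 0.011], [-0.164, 0.986, 0.0], [-0.011, -0.002, -1.0]]
contact_force: [1.2, 0.2, 0.7]
finger_gap: 50.1
grip_force: 12.0
rz 0.003 shift after rot [ 4.4 93.8  7.6] | before rot [ 4.2 93.8  7.4] | tilt [0.011 0.   ]
```

Scaled: 31 mm / 500 = 0.062, 30 mm / 500 = 0.06.

```bash
python3 jog.py '[{"trans": [0, 0.062, 0]}, {"trans": [0, 0.062, 0]}, {"trans": [0, 0.062, 0]}, {"trans": [0, 0, 0.06]}, {"trans": [0, 0, 0.06]}, {"trans": [0, 0, 0.03]}, {"trans": [0, 0, 0.008]}, {}]'; python3 -c "
from h import *
go(W((45,92,25)),90)"; python3 jog.py '[{}, {}, {}, {"trans": [0, 0, -0.03]}, {"trans": [0, 0, -0.06]}, {"trans": [0, 0, -0.07]}, {"trans": [0, 0, -0.08]}, {}]' 62
python3 - <<'E'
from h import *
for b in bulbs(snap('wrist')):print(*b)
go(W((-8,-29,115)),27)
E
```

```text
time_s: 6.73
tool_pos: [569.0, 139.1, 25.3]
orientation: [[-0.986, -0.165, -0.003], [-0.165, 0.986, -0.0], [0.003, 0.0, -1.0]]
contact_force: [0.7, -0.3, 0.5]
finger_gap: 50.3
grip_force: 12.0
rz 0.003 shift after rot [-1.  -0.   0.3] | before rot [-1.  -0.1  0.3] | tilt [-0.003 -0.   ]
time_s: 7.4
tool_pos: [575.6, 139.8, 157.2]
orientation: [[-0.986, -0.164, 0.016], [-0.164, 0.986, 0.002], [-0.017, -0.0, -1.0]]
contact_force: [1.8, 0.2, 1.8]
finger_gap: 62.3
grip_force: 0.0
[-54.   1.] [157.  80.] 2483
[-53.  58.] [218.  82.] 2359
[ -4. -30.] [131. 134.] 2144
[-2. 28.] [190. 137.] 2033
[45. 92.] [253. 182.] 1765
rz 1.103 shift after rot [ -81.6 -105.7   38.7] | before rot [  57.9 -120.5   38. ] | tilt [0.012 0.002]
```

Scaled: 0.1226 rad / 4 = 0.0307.

```bash
python3 jog.py '[{"r": [0, 0, 0.0307]}, {"r": [0, 0, 0.0307]}, {"r": [0, 0, 0.0307]}, {"r": [0, 0, 0.0307]}, {"r": [0, 0, 0.0307]}, {"r": [0, 0, 0.0307]}, {"r": [0, 0, 0.0307]}, {"r": [0, 0, 0.0307]}]' 72; python3 jog.py '[{"r": [0, 0, 0.0307]}, {"trans": [-0.048, -0.0586, 0]}, {"trans": [-0.048, -0.0586, 0]}, {"trans": [-0.048, -0.0586, 0]}, {"trans": [-0.024, -0.0292, 0]}, {}, {}, {}]'
python3 -c "
from h import *
go(W((-4,-30,25)),27)"
```

```text
time_s: 8.12
tool_pos: [569.5, 138.9, 145.7]
orientation: [[-0.681, 0.732, -0.001], [0.732, 0.681, -0.0], [0.001, -0.001, -1.0]]
contact_force: [0.1, 0.8, -0.6]
finger_gap: 72.0
grip_force: 0.0
time_s: 8.78
tool_pos: [537.0, 11.2, 146.3]
orientation: [[-0.591, 0.807, -0.0], [0.807, 0.591, 0.0], [0.001, 0.0, -1.0]]
contact_force: [-0.1, 0.8, 0.1]
finger_gap: 72.1
grip_force: 0.0
rz -0.001 shift after rot [ -2.7   3.3 121.3] | before rot [ -2.8   3.3 121.3] | tilt [-0.  0.]
```

Scaled: 30 mm / 500 = 0.06, 21 mm / 500 = 0.042.

```bash
python3 jog.py '[{"trans": [-0.0054, 0.0066, 0.06]}, {"trans": [0, 0, 0.06]}, {"trans": [0, 0, 0.06]}, {"trans": [0, 0, 0.042]}, {"trans": [0, 0, 0.02]}, {}, {}]' ; python3 jog.py '[{}, {}, {}, {}, {}, {"trans": [0, 0, -0.03]}, {"trans": [0, 0, -0.06]}, {"trans": [0, 0, -0.07]}]' 30 12;  python3 jog.py '[{"r": [0, 0, -0.0305]}, {"r": [0, 0, -0.0305]}, {"r": [0, 0, -0.0305]}, {"r": [0, 0, -0.0305]}, {"r": [0, 0, -0.0305]}, {"r": [0, 0, -0.0305]}, {"r": [0, 0, -0.0305]}, {"r": [0, 0, -0.0305]}]'
python3 -c "
from h import *
go(W((45,-92,25)),90)"
```

```text
time_s: 9.37
tool_pos: [541.7, 11.3, 25.8]
orientation: [[-0.592, 0.806, -0.0], [0.806, 0.592, 0.0], [0.0, -0.0, -1.0]]
contact_force: [0.0, 0.4, 0.4]
finger_gap: 72.2
grip_force: 0.0
time_s: 10.03
tool_pos: [539.0, 10.6, 104.1]
orientation: [[-0.591, 0.807, -0.006], [0.807, 0.591, 0.0], [0.004, -0.004, -1.0]]
contact_force: [1.4, 1.0, 0.2]
finger_gap: 51.2
grip_force: 12.0
time_s: 10.7
tool_pos: [541.2, 10.5, 105.7]
orientation: [[-0.999, -0.044, -0.0], [-0.044, 0.999, 0.0], [0.0, 0.0, -1.0]]
contact_force: [-0.5, 0.0, -0.5]
finger_gap: 51.0
grip_force: 12.0
rz -0.118 shift after rot [-49.2 -61.5  80.7] | before rot [-56.1 -55.3  80.6] | tilt [-0.  0.]
```

Scaled: -30.8 mm / 500 = -0.0616, -30.7 mm / 500 = -0.0614, -0.118 rad / 4 = -0.0295.

```bash
python3 jog.py '[{"r": [0, 0, -0.0295]}, {"trans": [-0.0492, -0.0614, 0]}, {"trans": [-0.0492, -0.0616, 0]}, {"trans": [0, 0, 0.06]}, {"trans": [0, 0, 0.06]}, {"trans": [0, 0, 0.034]}, {"trans": [0, 0, 0.006]}, {}]'; python3 jog.py '[{}, {}, {}, {"trans": [0, 0, -0.03]}, {"trans": [0, 0, -0.06]}, {"trans": [0, 0, -0.07]}, {"trans": [0, 0, -0.08]}, {}]' 62
python3 - <<'E'
from h import *
for b in bulbs(snap('wrist')):print(*b)
go(W((-2,28,145)),90)
E
```

```text
time_s: 11.37
tool_pos: [598.5, -42.5, 24.5]
orientation: [[-0.988, -0.155, -0.003], [-0.155, 0.988, 0.001], [0.003, 0.001, -1.0]]
contact_force: [-0.1, 0.7, -0.2]
finger_gap: 50.9
grip_force: 12.0
time_s: 12.03
tool_pos: [605.0, -43.3, 156.9]
orientation: [[-0.988, -0.155, 0.017], [-0.156, 0.988, -0.003], [-0.016, -0.005, -1.0]]
contact_force: [1.5, -0.6, 0.8]
finger_gap: 62.0
grip_force: 0.0
[-54.  -3.] [351.  80.] 2408
[-53.  55.] [412.  81.] 2596
[-2. 24.] [372. 137.] 2071
[45. 88.] [428. 182.] 2017
[ 45. -92.] [256. 183.] 1773
rz -0.006 shift after rot [ 50.7 121.4   8.4] | before rot [ 51.6 121.1   7.3] | tilt [ 0.013 -0.002]
```

Scaled: 39.8 mm / 500 = 0.0796, 30 mm / 500 = 0.06.

```bash
python3 jog.py '[{"trans": [0.0338, 0.0796, 0]}, {"trans": [0.0338, 0.0796, 0]}, {"trans": [0.0338, 0.0796, 0]}, {"trans": [0, 0, 0.06]}, {}, {}]' 72
python3 -c "
from h import *
go(W((-2,26.5,25)),90)"
```

```text
time_s: 12.58
tool_pos: [531.5, 63.7, 113.9]
orientation: [[-0.988, -0.156, -0.004], [-0.156, 0.988, -0.0], [0.004, 0.0, -1.0]]
contact_force: [-0.0, -0.8, 0.9]
finger_gap: 72.1
grip_force: 0.0
rz -0.005 shift after rot [-3.2  2.9 88.9] | before rot [-3.5  2.9 88.9] | tilt [-0.004 -0.   ]
```

Scaled: 30 mm / 500 = 0.06, 20 mm / 500 = 0.04.

```bash
python3 jog.py '[{"trans": [-0.006, 0.006, 0.06]}, {"trans": [0, 0, 0.06]}, {"trans": [0, 0, 0.04]}, {"trans": [0, 0, 0.018]}, {}, {}]' ; python3 jog.py '[{}, {}, {}, {}, {}, {"trans": [0, 0, -0.03]}, {"trans": [0, 0, -0.06]}, {"trans": [0, 0, -0.05]}]' 30 12
python3 -c "
from h import *
go(W((2,0,25)),90)"; python3 jog.py '[{"trans": [-0.006, -0.052, 0]}, {"trans": [0, 0, 0.06]}, {"trans": [0, 0, 0.04]}, {"trans": [0, 0, 0.03]}, {"trans": [0, 0, 0.01]}, {}, {}, {}]'
python3 -c "
from h import *
go(W((2,0,25)),90)"
```

```text
time_s: 13.08
tool_pos: [536.9, 66.3, 27.5]
orientation: [[-0.988, -0.154, 0.001], [-0.154, 0.988, -0.0], [-0.001, -0.0, -1.0]]
contact_force: [0.5, -0.4, -0.6]
finger_gap: 72.3
grip_force: 0.0
time_s: 13.75
tool_pos: [535.1, 67.0, 97.0]
orientation: [[-0.988, -0.155, -0.002], [-0.155, 0.988, -0.0], [0.002, 0.0, -1.0]]
contact_force: [1.1, -0.5, 0.5]
finger_gap: 50.8
grip_force: 12.0
rz -0.006 shift after rot [ -3.1 -26.3  72. ] | before rot [ -3.4 -26.3  72. ] | tilt [-0.002 -0.   ]
time_s: 14.42
tool_pos: [543.1, 41.8, 27.1]
orientation: [[-0.988, -0.155, 0.001], [-0.155, 0.988, 0.0], [-0.001, -0.0, -1.0]]
contact_force: [0.2, -0.5, -0.9]
finger_gap: 50.7
grip_force: 12.0
rz -0.006 shift after rot [ 0.8 -0.1  2.1] | before rot [ 0.8 -0.1  2.1] | tilt [0.001 0.   ]
```

Units first: shifts go in shares of 500 mm and turns go in shares of 4 rad. So -40 mm / 500 = -0.08, -35 mm / 500 = -0.07.

```bash
python3 jog.py '[{"trans": [0, 0, 0.003]}, {}, {}, {}, {"trans": [0, 0, -0.03]}, {"trans": [0, 0, -0.06]}, {"trans": [0, 0, -0.07]}, {"trans": [0, 0, -0.08]}]' 66; python3 jog.py '[{}, {}, {}, {}, {}]' 62
python3 - <<'E'
from h import *
for b in bulbs(snap('wrist')):print(*b)
go(W((-53,57,110)),47)
E
```

```text
time_s: 15.08
tool_pos: [541.3, 41.7, 144.6]
orientation: [[-0.988, -0.155, -0.004], [-0.155, 0.988, 0.0], [0.004, 0.001, -1.0]]
contact_force: [0.4, 0.2, -0.1]
finger_gap: 65.9
grip_force: 0.0
time_s: 15.5
tool_pos: [541.6, 41.7, 143.1]
orientation: [[-0.988, -0.155, -0.004], [-0.155, 0.988, 0.0], [0.004, 0.001, -1.0]]
contact_force: [-0.1, -0.3, -1.3]
finger_gap: 62.0
grip_force: 0.0
[-55.  -1.] [252. 136.] 2166
[-54.  57.] [312. 137.] 2179
[-0.  1.] [254. 192.] 1911
[42. 91.] [340. 230.] 1654
[ 43. -91.] [167. 231.] 1639
rz 0.744 shift after rot [78.5  4.4 33.2] | before rot [54.6 56.3 33.4] | tilt [-0.003  0.   ]
```

Scaled: 39 mm / 500 = 0.078, 2.2 mm / 500 = 0.0044, 0.124 rad / 4 = 0.031.

```bash
python3 jog.py '[{"r": [0, 0, 0.031]}, {"r": [0, 0, 0.031]}, {"r": [0, 0, 0.031]}, {"r": [0, 0, 0.031]}, {"r": [0, 0, 0.031]}, {"r": [0, 0, 0.031]}, {"trans": [0.078, 0.0044, 0]}, {"trans": [0.078, 0.0044, 0]}]' 61;python3 jog.py '[{"trans": [0, 0, 0.06]}, {}, {}, {}]'
python3 -c "
from h import *
go(W((-53,58,25)),47)"
```

```text
time_s: 16.22
tool_pos: [479.8, 88.3, 143.7]
orientation: [[-0.83, 0.557, -0.003], [0.557, 0.83, -0.0], [0.002, -0.002, -1.0]]
contact_force: [-0.1, 1.7, 0.2]
finger_gap: 61.3
grip_force: 0.0
time_s: 16.55
tool_pos: [480.7, 88.3, 115.1]
orientation: [[-0.832, 0.555, -0.001], [0.555, 0.832, -0.0], [0.001, -0.001, -1.0]]
contact_force: [-0.3, 0.4, 0.3]
finger_gap: 61.2
grip_force: 0.0
rz -0.0 shift after rot [ 2.5  0.2 90.1] | before rot [ 2.4  0.3 90.1] | tilt [-0.001 -0.   ]
```

Scaled: 25 mm / 500 = 0.05, 20 mm / 500 = 0.04.

```bash
python3 jog.py '[{"trans": [0.005, 0, 0.05]}, {"trans": [0, 0, 0.04]}, {"trans": [0, 0, 0.02]}, {}]' ;python3 jog.py '[{"trans": [0, 0, 0.02]}, {"trans": [0, 0, 0.02]}, {"trans": [0, 0, 0.016]}, {"trans": [0, 0, 0.012]}, {}, {}]'
python3 - <<'E'
from h import *
c=snap('scene'); cv2.imwrite('pics/sc3.png',cv2.resize(c['color'][150:260,205:345,::-1],None,fx=4.5,fy=4.5))
go(W((-53,58,25)),47)
E
```

```text
time_s: 16.88
tool_pos: [477.3, 89.4, 58.2]
orientation: [[-0.831, 0.556, -0.004], [0.556, 0.831, -0.0], [0.003, -0.003, -1.0]]
contact_force: [-0.9, 0.1, -0.3]
finger_gap: 61.1
grip_force: 0.0
time_s: 17.38
tool_pos: [478.1, 90.0, 25.8]
orientation: [[-0.832, 0.555, -0.001], [0.555, 0.832, -0.0], [0.001, -0.001, -1.0]]
contact_force: [0.7, -0.3, 0.2]
finger_gap: 61.0
grip_force: 0.0
rz 0.0 shift after rot [-0.3 -0.   1.3] | before rot [-0.3 -0.   1.3] | tilt [ 0. -0.]
```

Scaled: -30 mm / 500 = -0.06, -25 mm / 500 = -0.05.

```bash
python3 jog.py '[{}, {}, {}, {}, {"trans": [0, 0, -0.03]}, {"trans": [0, 0, -0.06]}, {"trans": [0, 0, -0.05]}, {}]' 30 12; python3 jog.py '[{"r": [0, 0, -0.031]}, {"r": [0, 0, -0.031]}, {"r": [0, 0, -0.031]}, {"r": [0, 0, -0.031]}, {"r": [0, 0, -0.031]}, {"r": [0, 0, -0.031]}, {}]'
python3 -c "
from h import *
go(W((-45,92,25)),90)"
```

```text
time_s: 18.1
tool_pos: [482.2, 90.4, 102.0]
orientation: [[-0.832, 0.555, 0.01], [0.555, 0.832, 0.001], [-0.008, 0.006, -1.0]]
contact_force: [0.9, -0.7, 0.8]
finger_gap: 50.1
grip_force: 12.0
time_s: 18.68
tool_pos: [477.9, 90.0, 95.5]
orientation: [[-0.988, -0.157, -0.001], [-0.157, 0.988, -0.0], [0.001, 0.0, -1.0]]
contact_force: [-0.6, 0.1, -0.8]
finger_gap: 50.3
grip_force: 12.0
rz -0.004 shift after rot [-8.8 33.8 70.5] | before rot [-8.7 33.8 70.5] | tilt [-0.001 -0.   ]
```

Scaled: 33.8 mm / 500 = 0.0676, 30 mm / 500 = 0.06.

```bash
python3 jog.py '[{"trans": [-0.0176, 0.0676, 0]}, {"trans": [0, 0, 0.06]}, {"trans": [0, 0, 0.04]}, {"trans": [0, 0, 0.03]}, {"trans": [0, 0, 0.008]}, {}, {}, {}]'; python3 jog.py '[{}, {}, {}, {"trans": [0, 0, -0.03]}, {"trans": [0, 0, -0.06]}, {"trans": [0, 0, -0.07]}, {"trans": [0, 0, -0.08]}, {}]' 62
python3 - <<'E'
from h import *
for b in bulbs(snap('wrist')):print(*b)
go(W((-55,-1,145)),90)
E
```

```text
time_s: 19.35
tool_pos: [482.0, 124.8, 27.5]
orientation: [[-0.988, -0.154, 0.001], [-0.154, 0.988, 0.0], [-0.001, 0.0, -1.0]]
contact_force: [0.5, -0.2, 0.3]
finger_gap: 50.0
grip_force: 12.0
time_s: 20.02
tool_pos: [487.0, 125.6, 156.6]
orientation: [[-0.988, -0.155, 0.015], [-0.155, 0.988, 0.002], [-0.015, -0.0, -1.0]]
contact_force: [1.3, 0.0, 1.8]
finger_gap: 61.7
grip_force: 0.0
[-56.   1.] [165. 173.] 1905
[-45.  92.] [254. 182.] 1758
[-2.  3.] [172. 221.] 1643
[42. 92.] [254. 256.] 1472
[ 32. -92.] [ 91. 249.] 762
rz -0.006 shift after rot [ 14.3 -92.9   8.1] | before rot [ 13.8 -93.    7.9] | tilt [0.011 0.002]
```

Scaled: -30.7 mm / 500 = -0.0614, 30 mm / 500 = 0.06.

```bash
python3 jog.py '[{"trans": [0.0066, -0.0614, 0]}, {"trans": [0.0066, -0.0614, 0]}, {"trans": [0.0066, -0.0614, 0]}, {"trans": [0, 0, 0.06]}, {}, {}, {}]' 72
python3 -c "
from h import *
go(W((-55.5,-.5,25)),90)"
```

```text
time_s: 20.65
tool_pos: [485.8, 32.7, 116.8]
orientation: [[-0.988, -0.156, -0.002], [-0.156, 0.988, 0.0], [0.001, 0.0, -1.0]]
contact_force: [0.4, -0.2, 1.0]
finger_gap: 72.1
grip_force: 0.0
rz -0.006 shift after rot [ 0.2 -0.9 91.8] | before rot [ 0.1 -1.  91.8] | tilt [-0.002  0.   ]
```

Then place it at (-45,-92): shift dx ≈ -10.5, dy ≈ -91.

Scaled: 30 mm / 500 = 0.06, 20 mm / 500 = 0.04.

```bash
python3 jog.py '[{"trans": [0, -0.002, 0.06]}, {"trans": [0, 0, 0.06]}, {"trans": [0, 0, 0.04]}, {"trans": [0, 0, 0.022]}, {}, {}]' ; python3 jog.py '[{}, {}, {}, {}, {}, {"trans": [0, 0, -0.03]}, {"trans": [0, 0, -0.06]}, {"trans": [0, 0, -0.05]}]' 30 12
python3 jog.py '[{"trans": [-0.007, -0.061, 0]}, {"trans": [-0.007, -0.061, 0]}, {"trans": [-0.007, -0.061, 0]}, {"trans": [0, 0, 0.06]}, {}, {}]'
python3 -c "
from h import *
go(W((-45,-92,26)),90)"
```

```text
time_s: 21.15
tool_pos: [487.0, 31.7, 26.9]
orientation: [[-0.988, -0.156, 0.0], [-0.156, 0.988, 0.0], [-0.0, -0.0, -1.0]]
contact_force: [0.3, 0.7, -0.2]
finger_gap: 72.1
grip_force: 0.0
time_s: 21.82
tool_pos: [485.7, 31.3, 96.6]
orientation: [[-0.988, -0.155, -0.002], [-0.155, 0.988, 0.0], [0.002, 0.0, -1.0]]
contact_force: [0.2, -0.2, 0.9]
finger_gap: 50.6
grip_force: 12.0
time_s: 22.32
tool_pos: [509.2, -57.4, 64.4]
orientation: [[-0.988, -0.154, -0.005], [-0.154, 0.988, 0.001], [0.004, 0.002, -1.0]]
contact_force: [0.0, -0.3, -0.0]
finger_gap: 50.2
grip_force: 12.0
rz -0.007 shift after rot [-1.7  0.3 38.4] | before rot [-1.8  0.2 38.4] | tilt [-0.005  0.001]
```

Scaled: 20 mm / 500 = 0.04, 14 mm / 500 = 0.028.

```bash
python3 jog.py '[{"trans": [-0.0034, 0, 0.04]}, {"trans": [0, 0, 0.028]}, {"trans": [0, 0, 0.006]}, {}, {}, {}]'; python3 jog.py '[{}, {}, {}, {"trans": [0, 0, -0.03]}, {"trans": [0, 0, -0.06]}, {"trans": [0, 0, -0.07]}, {"trans": [0, 0, -0.08]}, {"trans": [0, 0, -0.08]}]' 62; python3 jog.py '[{"trans": [0.02, 0.076, -0.02]}, {"trans": [0.02, 0.076, -0.04]}, {"trans": [0.04, 0.04, -0.04]}, {"trans": [0, 0, -0.04]}, {"trans": [0, 0, -0.04]}, {"trans": [0, 0, -0.02]}, {}, {}]'
python3 - <<'E'
from h import *
C={}
for n in('scene','side','wrist'):
    c=snap(n); np.savez('pics/%s4.npz'%n,**c);C[n]=c
for b in bulbs(c):print(*b)
a=cv2.resize(C['scene']['color'][85:255,190:350],(376,400)); b=cv2.resize(C['side']['color'][100:290,190:370],(379,400)); 
w=cv2.resize(C['wrist']['color'],(267,200))
im=np.hstack([a,b])[:,:,::-1]; cv2.imwrite('pics/v4.png',im)
E
```

```text
time_s: 22.82
tool_pos: [513.7, -57.1, 30.7]
orientation: [[-0.988, -0.156, 0.002], [-0.156, 0.988, -0.0], [-0.002, -0.001, -1.0]]
contact_force: [0.0, -0.2, -0.2]
finger_gap: 50.3
grip_force: 12.0
time_s: 23.48
tool_pos: [512.0, -57.2, 190.5]
orientation: [[-0.988, -0.155, -0.001], [-0.155, 0.988, 0.0], [0.001, 0.0, -1.0]]
contact_force: [0.6, -0.2, -0.2]
finger_gap: 62.0
grip_force: 0.0
time_s: 24.15
tool_pos: [459.3, 29.2, 288.0]
orientation: [[-0.988, -0.155, 0.001], [-0.155, 0.988, -0.0], [-0.001, -0.0, -1.0]]
contact_force: [-0.6, 0.5, -1.2]
finger_gap: 62.1
grip_force: 0.0
[-48.  94.] [314. 187.] 641
[-45. -89.] [195. 190.] 805
[-4.  1.] [253. 215.] 706
```

View pics/v4.png

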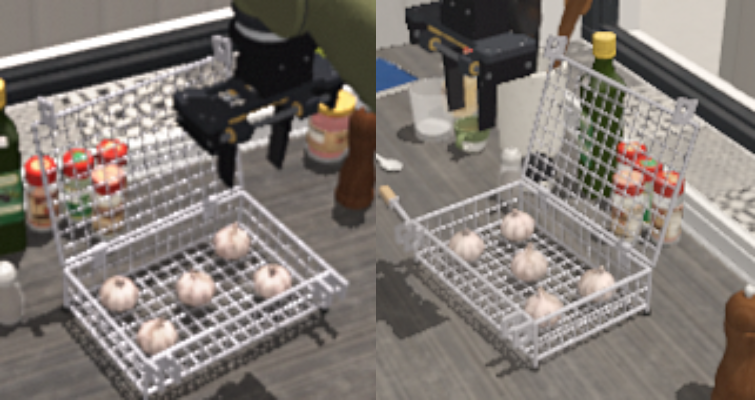

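View: all five bulbs stand in a quincunx; lid top corners at scene (45,100)/(232,68), side (560,50)/(692,116). Triangulating the lid edge.

```bash
python3 - <<'E'
from h import *
s=dict(np.load('pics/scene4.npz'));d=dict(np.load('pics/side4.npz'))
for a,b in [((209.1,127.6),(277.4,123.8)),((288.7,114),(340.1,155.5))]:
    x,r=tri((s,a),(d,b)); print(np.round(x,1),np.round(r,1),np.round(Bk(x),1))
for a in (1.7,1.8,1.9,2.0):
    for y in (147,-147):
        P=W((98-197*np.cos(a),y,80+197*np.sin(a))); print(a,y,np.round(P),np.round(proj(s,P)),np.round(proj(d,P)))
E
```

```text
[671.6 190.5 282.1] [6.7 6.7] [153.6 126.2]
[701.7 -73.5 266.3] [13.9 13.9] [ 140.7 -139.2]
1.7 147 [638. 206. 275.] [209. 140.] [266. 124.]
1.7 -147 [686. -84. 275.] [293. 109.] [335. 160.]
1.8 147 [658. 209. 272.] [205. 137.] [271. 124.]
1.8 -147 [705. -81. 272.] [289. 107.] [340. 159.]
1.9 147 [676. 212. 266.] [202. 135.] [276. 124.]
1.9 -147 [724. -78. 266.] [286. 106.] [345. 159.]
2.0 147 [694. 215. 259.] [199. 134.] [281. 125.]
2.0 -147 [742. -75. 259.] [282. 105.] [350. 160.]
```

```bash
python3 -c "
from h import *
s=dict(np.load('pics/scene4.npz'))
print('bottle',Bk(plane(s,np.array((288,287))/1.5,0)),'jar',Bk(plane(s,np.array((354,275))/1.5,0)))
go(W((200,-30,315)),90)"
```

```text
bottle [232.98844412 159.57044884] jar [189.53677736  15.64966105]
rz -0.007 shift after rot [-282.7  -31.3  -28.9] | before rot [-282.8  -29.4  -29.8] | tilt [-0.003  0.   ]
```

Scaled: -40 mm / 500 = -0.08, -4.5 mm / 500 = -0.009.

```bash
python3 jog.py '[{"trans": [0, 0, -0.064]}, {"trans": [-0.08, -0.009, 0]}, {"trans": [-0.08, -0.009, 0]}, {"trans": [-0.08, -0.009, 0]}, {"trans": [-0.08, -0.009, 0]}, {"trans": [-0.08, -0.009, 0]}, {"trans": [-0.08, -0.009, 0]}, {"trans": [-0.08, -0.009, 0]}]' 0 10;python3 jog.py '[{}, {}, {}, {}]'
python3 -c "
from h import *
print(Bk(arm.get_state()['tool_pos']));go(W((200,-30,243)),90)"
```

```text
time_s: 24.97
tool_pos: [742.1, 41.5, 317.3]
orientation: [[-0.988, -0.155, -0.003], [-0.155, 0.988, 0.0], [0.003, 0.001, -1.0]]
contact_force: [0.6, -0.1, 1.3]
finger_gap: 14.1
grip_force: 0.0
time_s: 25.3
tool_pos: [739.7, 41.6, 320.6]
orientation: [[-0.988, -0.155, 0.0], [-0.155, 0.988, -0.0], [-0.0, -0.0, -1.0]]
contact_force: [0.0, -0.2, 0.5]
finger_gap: 0.9
grip_force: 0.0
[196.79325152 -31.73061516]
rz -0.006 shift after rot [-3.2  1.7 77.6] | before rot [-3.2  1.8 77.6] | tilt [ 0. -0.]
```

Scaled: 30 mm / 500 = 0.06, 17 mm / 500 = 0.034.

```bash
python3 jog.py '[{"trans": [0, 0, 0.06]}, {"trans": [0, 0, 0.06]}, {"trans": [0, 0, 0.034]}, {}, {}]';python3 jog.py '[{"trans": [0.026, 0, 0]}, {"trans": [0.026, 0, 0]}, {"trans": [0.026, 0, 0]}, {}]'; python3 jog.py '[{"trans": [0.048, 0, -0.006]}, {"trans": [0.046, 0, -0.008]}, {"trans": [0.042, 0, 0.006]}, {"trans": [0.042, 0, 0.008]}, {"trans": [0.04, 0, 0.008]}, {}]'
python3 -c "
from h import *
print(Bk(arm.get_state()['tool_pos']))
snap('side','s5.png',1.2)"
```

```text
time_s: 25.72
tool_pos: [739.3, 41.7, 243.6]
orientation: [[-0.988, -0.155, -0.001], [-0.155, 0.988, 0.0], [0.001, 0.0, -1.0]]
contact_force: [-0.2, -0.2, 1.3]
finger_gap: 0.5
grip_force: 0.0
time_s: 26.05
tool_pos: [702.1, 35.5, 248.2]
orientation: [[-0.988, -0.155, 0.007], [-0.155, 0.988, -0.0], [-0.006, -0.001, -1.0]]
contact_force: [0.2, 0.5, 0.2]
finger_gap: 0.8
grip_force: 0.0
time_s: 26.55
tool_pos: [592.8, 18.6, 241.0]
orientation: [[-0.988, -0.155, 0.002], [-0.155, 0.988, -0.0], [-0.002, -0.001, -1.0]]
contact_force: [0.7, 0.9, -0.2]
finger_gap: 0.5
grip_force: 0.0
[ 48.07764936 -30.80407778]
```

View pics/s5.png

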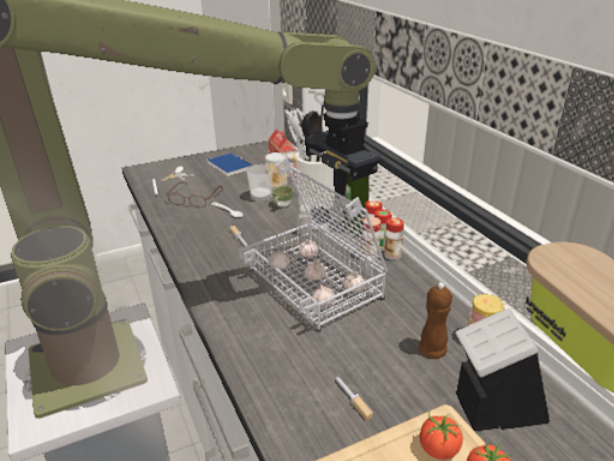

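The lid is following, now tipped forward past upright. Continuing the arc.

Scaled: 15 mm / 500 = 0.03, 14 mm / 500 = 0.028.

```bash
python3 jog.py '[{"trans": [0.03, 0, 0.014]}, {"trans": [0.03, 0, 0.018]}, {"trans": [0.028, 0, 0.02]}, {"trans": [0.024, 0, 0.024]}, {"trans": [0.024, 0, 0.024]}, {"trans": [0.022, 0, 0.026]}, {"trans": [0.016, 0, 0.03]}, {}]';python3 jog.py '[{"trans": [0.016, 0, 0.03]}, {"trans": [0.014, 0, 0.03]}, {"trans": [0.008, 0, 0.032]}, {"trans": [0.006, 0, 0.024]}, {"trans": [0.002, 0, 0.014]}, {"trans": [0, 0, 0.01]}, {}]'
python3 -c "
from h import *
print(Bk(arm.get_state()['tool_pos']))"
```

```text
time_s: 27.27
tool_pos: [507.5, 5.3, 159.6]
orientation: [[-0.988, -0.155, -0.003], [-0.155, 0.988, 0.0], [0.003, 0.001, -1.0]]
contact_force: [0.8, 0.9, -0.1]
finger_gap: 0.2
grip_force: 0.0
time_s: 27.85
tool_pos: [485.9, 1.8, 90.6]
orientation: [[-0.988, -0.155, -0.001], [-0.155, 0.988, 0.0], [0.001, 0.0, -1.0]]
contact_force: [-0.4, 0.1, -0.1]
finger_gap: 0.6
grip_force: 0.0
[-60.11716156 -30.11603576]
```

Scaled: 5 mm / 500 = 0.01, 4 mm / 500 = 0.008.

```bash
python3 jog.py '[{"trans": [0, 0, 0.01]}, {"trans": [0, 0, 0.008]}, {"trans": [0, 0, 0.006]}, {}, {}]';python3 jog.py '[{"trans": [0, 0, -0.03]}, {"trans": [0.04, 0.06, 0]}, {"trans": [0, 0, 0.02]}, {"trans": [0, 0, 0.008]}, {"trans": [0, 0, 0.006]}, {"trans": [0, 0, 0.004]}, {}, {}]'
python3 -c "
from h import *
print(Bk(arm.get_state()['tool_pos']))"
```

```text
time_s: 28.27
tool_pos: [487.1, 1.7, 83.1]
orientation: [[-0.988, -0.155, 0.001], [-0.155, 0.988, -0.0], [-0.001, -0.0, -1.0]]
contact_force: [-8.7, 0.8, 19.8]
finger_gap: 0.2
grip_force: 9.7
time_s: 28.93
tool_pos: [461.5, 29.5, 82.7]
orientation: [[-0.988, -0.155, -0.006], [-0.155, 0.988, 0.003], [0.005, 0.004, -1.0]]
contact_force: [-27.3, 6.1, 50.5]
finger_gap: 0.6
grip_force: 25.5
[-79.7455832    1.15983558]
```

Lid pressed shut (tool tip at z=83 = shut lid's top). Lift and look at ears and pins.

Scaled: -40 mm / 500 = -0.08, -20 mm / 500 = -0.04.

```bash
python3 jog.py '[{"trans": [0, 0, -0.04]}, {"trans": [0, 0, -0.08]}, {"trans": [0.02, 0, -0.08]}, {"trans": [0.02, 0, -0.08]}, {"trans": [0.02, 0, -0.08]}, {}, {}, {}]' 40
python3 - <<'E'
from h import *
C={}
for n in('scene','side','wrist'):
    c=snap(n); np.savez('pics/%s6.npz'%n,**c);C[n]=c
    if n=='wrist': cv2.imwrite('pics/w6.png',cv2.resize(c['color'][60:260,:,::-1],None,fx=1.56,fy=1.56,interpolation=2))
a=C['scene']['color'][160:290,165:345];b=C['side']['color'][170:360,180:340]
print(c['eye'])
cv2.imwrite('pics/ss6.png',np.hstack([cv2.resize(a,(420,303)),cv2.resize(b,(255,303))])[:,:,::-1])
E
```

```text
time_s: 29.6
tool_pos: [431.7, 23.4, 254.1]
orientation: [[-0.988, -0.155, -0.001], [-0.155, 0.988, -0.0], [0.001, 0.0, -1.0]]
contact_force: [0.1, 0.6, -0.1]
finger_gap: 39.2
grip_force: 0.0
[350.94006692  11.44953055 422.33680306]
```

View pics/w6.png

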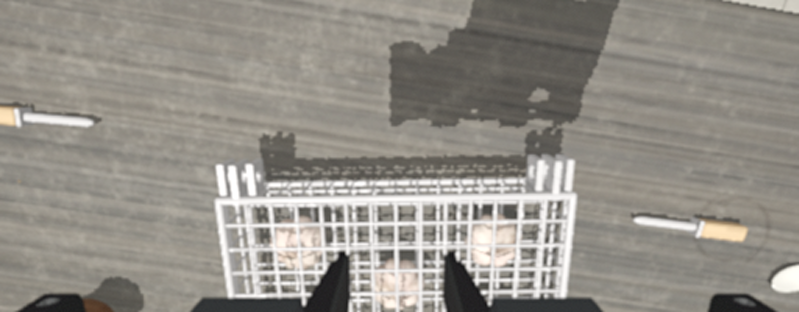

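Wrist: lid level; ears at right x=221/236/251, left x=541/556/571 (rows 160–195); pin_a tip (632,218), shoulder (699,228), end (747,234); pin_b tip (100,121), shoulder (18,116).

```bash
python3 - <<'E'
from h import *
w=dict(np.load('pics/wrist6.npz'));s=dict(np.load('pics/scene6.npz'));d=dict(np.load('pics/side6.npz'))
f=lambda x,y:(x/1.56,y/1.56+60)
r=plane(w,f(221,165),77);l=plane(w,f(571,160),77); print('ear tips R,L',r,l,'dist',np.linalg.norm(r-l),'yaw',np.arctan2(r[0]-l[0],l[1]-r[1]))
r2=plane(w,f(217,200),83);l2=plane(w,f(577,196),83); print('lid corners',r2,l2,np.linalg.norm(r2-l2),np.arctan2(r2[0]-l2[0],l2[1]-r2[1]))
for n,p in [('a tip',(632,218)),('a sh',(699,228)),('a end',(747,234)),('b tip',(100,121)),('b sh',(18,116))]: print(n,np.round(plane(w,f(*p),8),1))
for nm,c in (('scene',s),('side',d),('wrist',w)):
    h=cv2.cvtColor(c['color'],cv2.COLOR_RGB2HSV); m=cv2.inRange(h,(8,80,110),(24,210,255))
    k,_,st,ce=cv2.connectedComponentsWithStats(m)
    for i in range(1,k):
        P=plane(c,ce[i],12)
        if st[i,4]>40 and 350<P[0]<550 and 200<abs(P[1])<420: print(nm,st[i],np.round(ce[i],1),np.round(P,1))
E
```

```text
ear tips R,L [ 440.11852319 -117.10188323   77.        ] [392.22716999 161.01987864  77.        ] dist 282.21498212455407 yaw 0.1705233428595958
lid corners [ 468.08303632 -116.88766426   83.        ] [419.37752381 171.20377918  83.        ] 292.1795795970541 0.1674790273401094
a tip [448.1 267.5   8. ]
a sh [447.8 337.8   8. ]
a end [446.4 388.4   8. ]
b tip [ 433.4 -256.9    8. ]
b sh [ 440.6 -332.5    8. ]
scene [390 196  13   9  70] [396.6 199.6] [ 439.4 -355.7   12. ]
scene [178 263  16  11 116] [185.5 267.9] [442.8 358.6  12. ]
side [294 331  17  19 171] [301.8 339.9] [ 438.7 -356.7   12. ]
```

View pics/ss6.png

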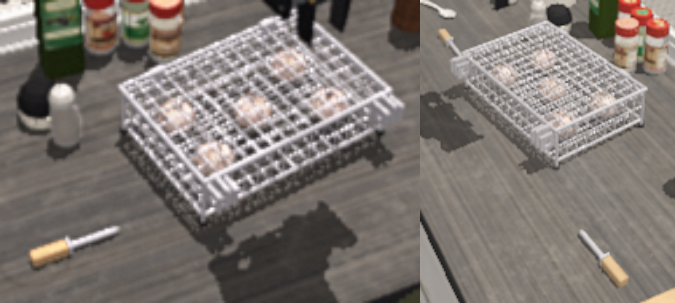

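Scene/side crops: lid level on the basket, five bulbs under it, both pins still lying left and right. Now pin_a: move above it with the closing axis across the pin.

```bash
sed -i 's/^Q=.*/Q=np.array([539.6,42.5,.168])/' h.py; python3 -c "
from h import *
go((446,350,150),np.degrees(.014-.168))"
```

```text
rz 1.713 shift after rot [326.2  19.6 102.4] | before rot [-66.  320.  102.4] | tilt [-0.005  0.   ]
```

Scaled: 0.1224 rad / 4 = 0.0306.

```bash
python3 jog.py '[{"r": [0, 0, 0.0306]}, {"r": [0, 0, 0.0306]}, {"r": [0, 0, 0.0306]}, {"r": [0, 0, 0.0306]}, {"r": [0, 0, 0.0306]}, {"r": [0, 0, 0.0306]}, {"r": [0, 0, 0.0306]}]' 40; python3 jog.py '[{"r": [0, 0, 0.0306]}, {"r": [0, 0, 0.0306]}, {"r": [0, 0, 0.0306]}, {"r": [0, 0, 0.0306]}, {"r": [0, 0, 0.0306]}, {"r": [0, 0, 0.0306]}, {"r": [0, 0, 0.0306]}]'; python3 jog.py '[{"trans": [0.08, 0.0048, 0]}, {"trans": [0.08, 0.0048, 0]}, {"trans": [0.08, 0.0048, 0]}, {"trans": [0.08, 0.0048, 0]}, {"trans": [0.08, 0.0048, 0]}, {"trans": [0.08, 0.0048, 0]}, {"trans": [0.08, 0.0048, 0]}, {"trans": [0.08, 0.0048, 0]}]'; python3 jog.py '[{"trans": [0, 0, 0.08]}, {"trans": [0, 0, 0.08]}, {"trans": [0, 0, 0.04]}, {}, {}, {}, {}]'
cat >> h.py <<'E'
def handle(c,z=16,lim=None):
    h=cv2.cvtColor(c['color'],cv2.COLOR_RGB2HSV); m=cv2.inRange(h,(8,80,110),(24,210,255))
    for q in cv2.findContours(m,cv2.RETR_EXTERNAL,cv2.CHAIN_APPROX_NONE)[0]:
        if cv2.contourArea(q)<60: continue
        r=cv2.minAreaRect(q); b=cv2.boxPoints(r); P=np.array([plane(c,p,z) for p in b]); o=plane(c,r[0],z)
        e=[P[1]-P[0],P[2]-P[1]]; L=[np.linalg.norm(v) for v in e]; v=e[int(np.argmax(L))]
        if max(L)<120: print('handle px',np.round(r[0]),'centre',np.round(o[:2],1),'sizes',np.round(L,1),'yaw mod pi',round(np.arctan2(v[1],v[0])%np.pi,3))
E
python3 - <<'E'
from h import *
c=snap('wrist'); print(c['eye'],arm.get_state()['tool_pos']); np.savez('pics/wrist7.npz',**c); handle(c)
E
```

```text
time_s: 30.33
tool_pos: [431.1, 23.7, 252.9]
orientation: [[-0.76, 0.649, -0.004], [0.649, 0.76, 0.0], [0.003, -0.002, -1.0]]
contact_force: [-0.9, -0.3, 0.2]
finger_gap: 40.2
grip_force: 0.0
time_s: 30.92
tool_pos: [431.2, 23.6, 252.9]
orientation: [[-0.007, 1.0, -0.004], [1.0, 0.007, 0.0], [0.0, -0.004, -1.0]]
contact_force: [1.2, 0.2, 0.7]
finger_gap: 40.1
grip_force: 0.0
time_s: 31.58
tool_pos: [445.9, 345.7, 252.7]
orientation: [[-0.014, 1.0, -0.003], [1.0, 0.014, -0.002], [-0.002, -0.003, -1.0]]
contact_force: [1.4, -0.8, -0.2]
finger_gap: 40.0
grip_force: 0.0
time_s: 32.17
tool_pos: [448.1, 344.5, 157.5]
orientation: [[-0.013, 1.0, 0.003], [1.0, 0.013, 0.002], [0.002, 0.003, -1.0]]
contact_force: [0.0, 0.2, 1.1]
finger_gap: 40.1
grip_force: 0.0
[447.42145143 427.51682532 327.19155284] [448.17976301 344.44240167 157.66210115]
handle px [320. 288.] centre [537.1 204.7] sizes [14.3 73.9] yaw mod pi 1.713
handle px [188. 288.] centre [366.  202.8] sizes [73.8 14.4] yaw mod pi 1.454
handle px [250. 160.] centre [445.3 371.5] sizes [14.5 21.7] yaw mod pi 1.587
```

```bash
python3 - <<'E'
from h import *
c=dict(np.load('pics/wrist7.npz')); h=cv2.cvtColor(c['color'],cv2.COLOR_RGB2HSV)
for y in range(130,250,5): print(y,round(plane(c,(250,y),16)[1]),h[y,250],h[y,246], h[y,256])
E
```

```text
130 405 [ 19  27 103] [ 18  21 157] [ 19  27 103]
135 400 [ 18  26 100] [ 18  22 150] [ 18  25 102]
140 394 [ 20  23 102] [ 18  21 119] [ 19  28 101]
145 389 [ 18  25 101] [ 19  23 123] [ 16  28 102]
150 383 [ 17  60 123] [ 18  53 116] [ 17  48 111]
155 378 [ 17  80 182] [ 18  79 199] [ 18  81 179]
160 372 [ 18  80 179] [ 17  84 167] [ 18  83 178]
165 366 [ 17  80 186] [ 17  84 171] [ 17  83 178]
170 361 [ 17  77 201] [ 18  80 195] [ 17  79 200]
175 355 [ 21  56 255] [ 18  70 237] [ 19  63 255]
180 349 [ 21  57 255] [ 18  72 233] [ 19  63 255]
185 343 [ 21  56 255] [ 18  73 230] [ 19  63 255]
190 337 [ 18  63 235] [ 16  48 186] [ 17  59 222]
195 331 [ 10   3 226] [ 19  11 190] [ 18  14 183]
200 325 [ 10   3 226] [ 17  23 153] [ 20  19 164]
205 318 [ 12   6 226] [ 18  21 159] [ 19  17 165]
210 312 [ 15   5 223] [ 23  21 148] [ 19  17 165]
215 306 [ 15   5 220] [ 19  24 150] [ 16  16 172]
220 299 [ 12   6 215] [ 18  22 151] [ 17  13 180]
225 293 [ 12   6 211] [ 21  22 150] [ 20  13 183]
230 286 [  8   5 205] [ 21  21 155] [ 17   9 190]
235 279 [ 15   5 202] [ 20  20 155] [ 18   6 204]
240 273 [ 18  23 147] [ 18  22 151] [ 19  27 153]
245 266 [ 19  23 153] [ 21  22 151] [ 21  25 163]
```

Scaled: 35 mm / 500 = 0.07, 13.5 mm / 500 = 0.027.

```bash
sed -i 's/(8,80,110),(24,210,255)/(8,45,110),(24,210,255)/' h.py; python3 jog.py '[{"trans": [0.027, -0.005, 0.06]}, {"trans": [0, 0, 0.07]}, {"trans": [0, 0, 0.06]}, {"trans": [0, 0, 0.04]}, {}, {}, {}, {}]'
python3 - <<'E'
from h import *
s=arm.get_state();print(s['tool_pos']);handle(snap('wrist'))
E
```

```text
time_s: 32.88
tool_pos: [446.1, 358.5, 43.2]
orientation: [[-0.013, 1.0, 0.004], [1.0, 0.013, 0.003], [0.003, 0.004, -1.0]]
contact_force: [-0.0, 0.2, 0.9]
finger_gap: 39.9
grip_force: 0.0
[446.06998453 358.49498863  43.18325031]
handle px [319. 288.] centre [502.  300.6] sizes [10.2 46.9] yaw mod pi 1.719
handle px [188. 288.] centre [393.8 299.5] sizes [46.5 10. ] yaw mod pi 1.478
handle px [252. 218.] centre [446.  361.6] sizes [15.5 48.3] yaw mod pi 1.594
```

Scaled: 25 mm / 500 = 0.05, 12 mm / 500 = 0.024.

```bash
python3 jog.py '[{"trans": [0.002, 0, 0.05]}, {"trans": [0, 0, 0.024]}, {}, {}, {}]' 36; python3 jog.py '[{"trans": [0, 0, 0.006]}, {}, {}, {}]'
```

```text
time_s: 33.35
tool_pos: [444.5, 358.6, 3.9]
orientation: [[-0.013, 1.0, 0.001], [1.0, 0.013, 0.001], [0.001, 0.001, -1.0]]
contact_force: [0.0, 0.0, -0.2]
finger_gap: 36.0
grip_force: 0.0
time_s: 33.68
tool_pos: [444.3, 358.4, 0.4]
orientation: [[-0.013, 1.0, 0.0], [1.0, 0.013, 0.0], [0.0, 0.0, -1.0]]
contact_force: [1.0, 0.7, 0.9]
finger_gap: 35.9
grip_force: 0.0
```

Scaled: -1 mm / 500 = -0.002.

```bash
python3 jog.py '[{"trans": [0, 0, -0.002]}, {}, {}, {}, {}, {}, {}]' 4 40; python3 -c "
from h import *
print(arm.get_state()['tool_pos'])"; python3 jog.py '[{"trans": [0, 0, -0.05]}, {"trans": [0, 0, -0.06]}, {"trans": [0, 0, -0.06]}, {"trans": [0, 0, -0.03], "r": [0, 0, -0.02]}, {"r": [0, 0, -0.0188]}, {}, {}, {}]'
python3 - <<'E'
from h import *
c=snap('wrist');np.savez('pics/wrist8.npz',**c);s=snap('scene');d=snap('side');np.savez('pics/scene8.npz',**s);np.savez('pics/side8.npz',**d)
t=arm.get_state()['tool_pos']; handle(c,t[2]+15)
go(W((-112,144.5+62+25+12,57)),0)
E
```

```text
time_s: 34.27
tool_pos: [444.2, 358.4, 1.2]
orientation: [[-0.013, 1.0, 0.0], [1.0, 0.013, 0.0], [0.0, 0.0, -1.0]]
contact_force: [-0.3, 0.3, 1.1]
finger_gap: 15.5
grip_force: 40.0
[444.19903091 358.35369632   1.19928267]
time_s: 34.93
tool_pos: [443.3, 357.7, 99.7]
orientation: [[-0.166, 0.986, -0.002], [0.986, 0.166, -0.001], [-0.001, -0.002, -1.0]]
contact_force: [-0.9, -0.9, -0.9]
finger_gap: 15.8
grip_force: 40.0
handle px [282. 288.] centre [466.8 333.1] sizes [ 4.2 36.4] yaw mod pi 1.797
handle px [226. 288.] centre [431.3 327.1] sizes [36.5  4.3] yaw mod pi 1.677
handle px [254. 241.] centre [443.5 363.2] sizes [46.1 15.3] yaw mod pi 1.724
rz -0.001 shift after rot [-83.5 -70.   42.9] | before rot [-83.5 -69.8  43.1] | tilt [-0.002 -0.001]
```

Scaled: -28 mm / 500 = -0.056, -27.5 mm / 500 = -0.055.

```bash
python3 jog.py '[{"trans": [-0.056, -0.0466, 0]}, {"trans": [-0.056, -0.0466, 0]}, {"trans": [-0.055, -0.0468, 0.02]}, {"trans": [0, 0, 0.04]}, {"trans": [0, 0, 0.026]}, {}, {}, {}]'
python3 - <<'E'
from h import *
C={n:snap(n) for n in('wrist','scene','side')}
for n in C: np.savez('pics/%s9.npz'%n,**C[n])
t=arm.get_state()['tool_pos']; print(t,Bk(t))
w,s,d=C['wrist'],C['scene'],C['side']
E_=W((-112,144.5,63)); T=np.append(W((-112,160,0))[:2],63)
for n in C: print(n,'eye',np.round(proj(C[n],E_)),'tipexp',np.round(proj(C[n],T)))
def crop(c,p,r,k): x,y=np.round(proj(c,p)).astype(int); x=max(r,x);print((x-r,y-r)); return cv2.resize(c['color'][y-r:y+r,x-r:x+r],(k,k),interpolation=2)
im=np.hstack([crop(w,W((-112,165,63)),50,400),crop(s,E_,25,250)[:0] if 0 else cv2.resize(crop(s,E_,25,250),(400,400),interpolation=2)])
cv2.imwrite('pics/w9.png',im[:,:,::-1])
E
```

```text
time_s: 35.75
tool_pos: [389.6, 264.7, 58.7]
orientation: [[-0.167, 0.986, 0.001], [0.986, 0.167, 0.0], [0.0, 0.001, -1.0]]
contact_force: [0.9, 0.3, 0.1]
finger_gap: 15.8
grip_force: 40.0
[389.90309499 264.91263568  59.10807875] [-110.39954208  244.31226942]
wrist eye [251. 360.] tipexp [251. 343.]
scene eye [255. 245.] tipexp [250. 247.]
side eye [203. 209.] tipexp [200. 207.]
(np.int64(201), np.int64(288))
(np.int64(230), np.int64(220))
```

View pics/w9.png

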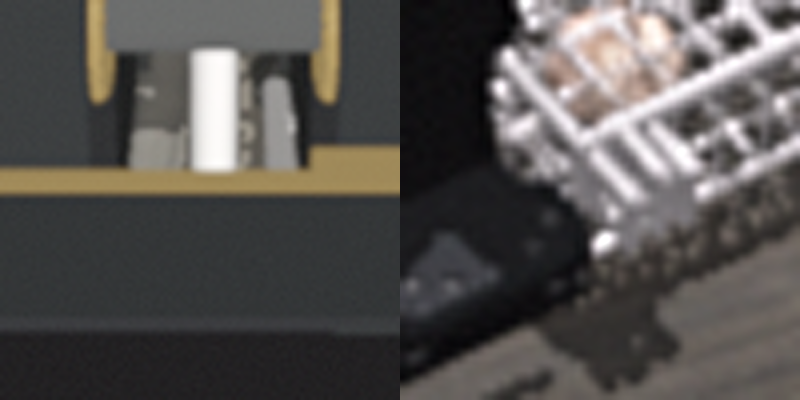

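Left (wrist) crop shows the shaft centred between the fingers; right (scene) crop shows the three ears at ~(640,170) and a bright tip at (603,240), lower than expected — perhaps the pin pitches nose down. Checking numerically in the earlier lifted frames.

```bash
python3 - <<'E'
from h import *
tt=np.array([443.3,357.7,99.7]); u=np.array([.166,-.986,0])
for n in('scene','side'):
    c=dict(np.load(f'pics/{n}8.npz')); 
    for a in (25,50,85): print(n,a,np.round(proj(c,tt+u*a+[0,0,6.8]),1), 'if 10 lower',np.round(proj(c,tt+u*a+[0,0,-3.2]),1))
    p=np.round(proj(c,tt+u*60+[0,0,3])).astype(int); x0,y0=p[0]-22,p[1]-14
    b=c['color'][y0:y0+30,x0:x0+46].astype(int); g=b.min(2); print('origin',x0,y0)
    for r in range(30): print(y0+r,''.join('%x'%(v//16) for v in g[r]))
E
```

```text
scene 25 [191.6 241.6] if 10 lower [191.8 244. ]
scene 50 [199.8 237.8] if 10 lower [200.  240.2]
scene 85 [211.1 232.6] if 10 lower [211.2 235. ]
origin 181 223
223 1101001111000010025665665555666666543453234568
224 0111100011000010115565555556666666643333354445
225 1110101000101111113555555666776666664334565323
226 1100110000111111112355556666666666666434444334
227 0011101010111121111233234666666666666543354554
228 1111000111111111111111112466666666666664343464
229 1101111111111111111111111246666666666664333445
230 0011111111111112111111121124666666666665532455
231 0111111111111111111111332112589976666566643343
232 11111111112211111111112321127ded96566666653234
233 11111111133321111111112221117ddb75666665565323
234 1111111133333332111122211111599766666555566433
235 1111112233433333211123211111366666555666666653
236 2111112334333333322122211111156555666666666664
237 1111123333333333433211111110145666666565566666
238 1111233333333344433211111101456666555566666666
239 1122343333543443322111111111566655566666666666
240 1133553335754332111111112321565666666666666666
241 2234444445643221
[... 1580 characters left out ...]
656beeeeeedcb879cc6776667778877777777
178 777777777777addeeedddca67897777667777887777777
179 77777777777659bdeedddd967776677777777788777777
180 7777777777775469abaaaa667777777777777777777777
181 7777777777777644445446667777777777777777777777
182 7777777777766544566667767777776777777777788777
183 7777677666644444566777667777777677777777778877
184 7777777644555544445777766677777777776667777877
185 7777766655555444445567766667777777766667777777
186 6666654566545544444446766666777777667676777777
187 5555566677765554444444677666677777667766666677
188 5555566667776555454444567666677777766666666677
189 5555556667777655555444446666667777776676666767
190 5555555667776655554455456666666677777676666766
```

```bash
python3 - <<'E'
from h import *
tt=np.array([389.8,264.8,58.9]); u=np.array([.167,-.986,0])
for n in('scene','side'):
    c=dict(np.load(f'pics/{n}9.npz')); 
    for a in (25,50,85): print(n,a,np.round(proj(c,tt+u*a+[0,0,6.8]),1), 'if 10 lower',np.round(proj(c,tt+u*a+[0,0,-3.2]),1))
    p=np.round(proj(c,tt+u*85+[0,0,3])).astype(int); x0,y0=p[0]-18,p[1]-14
    b=c['color'][y0:y0+30,x0:x0+46].astype(int); g=b.min(2); print('origin',x0,y0)
    for r in range(28): print(y0+r,''.join('%x'%(v//16) for v in g[r]))
E
```

```text
scene 25 [231.6 255.1] if 10 lower [231.6 257.5]
scene 50 [239.3 251.3] if 10 lower [239.3 253.7]
scene 85 [250. 246.] if 10 lower [249.9 248.4]
origin 232 233
233 0000100014686469dea777677abefeca8645886443678d
234 0100000004a979c99dea6569ceeeca8664246787678878
235 10101000028aded97ade858eeeeb8bb6544447beb66755
236 01000000028becb867aecdddccec8ceb73367aaeb43544
237 100011000168a988646bdeb988debadec88da879d94534
238 01001000014556889647aab9769debaeffba7644ab766b
239 00000100013543699a9679dc8669eebbefc63553489abb
240 010010111124435aa9c878cec866bfebbffb67547ddb98
241 1001011111123578a887778cec867bdb9bba7756aca865
242 000111111111235466567668cec977897777aaa9885455
243 0111111111111121138877668dec8677767eeb97543444
244 11111111111111111156777979dca877777ca765432335
245 111111111111111111136778a899877777676434433444
246 111111111111111232114568da77777777653324345443
247 111111111111111232112356a877887767653224345433
248 1111111111111111221112367677777645443244334332
249 11233211111111211111128fd877656533343355322222
250 1134432111111222111113dfb776444433443234322445
251 123344321111122211
[... 1374 characters left out ...]
5555556abcccbaa9989bdb977ab9ddc88b868
208 4445554445545667aaaaa999abba8bcbbb9cbabc968abc
209 444445544456677799899aabcbba88accdb9a8789babab
210 4444445566677777899abcbbbaa989aabcc6789a8bca67
211 4444445677777677899abba9999989989bcbab9a78bb99
212 444444667777777789999999a999887889bdcb76667abc
213 4444457677777777899989aba9998888879bcb86679bbc
214 4444446777777777899999aa99a988889779acb9bc9a99
215 5444456777777777788999abbaa9887896788abccb8878
216 6665445677777777778999aaba9988988789a99bcb9989
217 6776554467777777777889a999977888ab9aa889bdb9bc
218 6777764446777777776789a989967ac9ab7885689bcbbb
219 66777655446777777777788778998bc89a77856899accb
220 66777666544677777777777779ba89867a889898888acc
```

Side view confirms the shaft level and where the kinematics say (line (194,200)→(200,206), eye at (203,209)). Correcting offset and easing in.

Scaled: 2.7 mm / 500 = 0.0054, -1.6 mm / 500 = -0.0032.

```bash
python3 jog.py '[{"trans": [0, -0.0032, 0.0054]}, {}, {}, {}, {}]'; python3 -c "
from h import *
t=arm.get_state()['tool_pos'];print(Bk(t),t[2])"; python3 jog.py '[{"trans": [-0.012, 0, 0]}, {"trans": [-0.012, 0, 0]}, {"trans": [-0.01, 0, 0]}, {}, {}]';python3 jog.py '[{"trans": [-0.006, 0, 0]}, {"trans": [-0.006, 0, 0]}, {}, {}]'; python3 -c "
from h import *
t=arm.get_state()['tool_pos'];print(Bk(t),t[2])"
```

```text
time_s: 36.32
tool_pos: [387.5, 264.1, 55.4]
orientation: [[-0.167, 0.986, 0.0], [0.986, 0.167, 0.0], [0.0, 0.0, -1.0]]
contact_force: [-1.2, -0.5, -0.8]
finger_gap: 15.4
grip_force: 40.0
[-112.9464466   243.87011107] 55.41712338422193
time_s: 36.73
tool_pos: [390.4, 246.8, 55.4]
orientation: [[-0.166, 0.986, 0.0], [0.986, 0.166, 0.0], [0.0, 0.0, -1.0]]
contact_force: [-0.8, 0.2, -1.6]
finger_gap: 15.8
grip_force: 40.0
time_s: 37.07
tool_pos: [391.3, 241.2, 55.4]
orientation: [[-0.167, 0.986, 0.0], [0.986, 0.167, 0.0], [0.0, 0.0, -1.0]]
contact_force: [0.5, 0.0, 0.0]
finger_gap: 16.0
grip_force: 40.0
[-112.95988502  220.70586744] 55.37923362254959
```

Units first: shifts go in shares of 500 mm and turns go in shares of 4 rad. So -4 mm / 500 = -0.008.

```bash
python3 jog.py '[{"trans": [-0.008, 0, 0]}, {"trans": [-0.008, 0, 0]}, {}, {}]';python3 jog.py '[{"trans": [-0.008, 0, 0]}, {"trans": [-0.008, 0, 0]}, {"trans": [-0.008, 0, 0]}, {}, {}]'; python3 -c "
from h import *
t=arm.get_state()['tool_pos'];print(Bk(t),t[2])"
```

```text
time_s: 37.4
tool_pos: [392.7, 233.2, 55.4]
orientation: [[-0.167, 0.986, 0.0], [0.986, 0.167, 0.0], [0.0, 0.0, -1.0]]
contact_force: [-0.5, 0.3, -1.0]
finger_gap: 15.9
grip_force: 40.0
time_s: 37.82
tool_pos: [394.7, 221.3, 55.3]
orientation: [[-0.167, 0.986, 0.0], [0.986, 0.167, 0.0], [0.0, 0.0, -1.0]]
contact_force: [-1.2, -0.2, -0.2]
finger_gap: 15.6
grip_force: 40.0
[-112.974788    200.54204175] 55.339698017818215
```

Scaled: -5 mm / 500 = -0.01.

```bash
python3 jog.py '[{"trans": [-0.01, 0, 0]}, {"trans": [-0.01, 0, 0]}, {"trans": [-0.01, 0, 0]}, {"trans": [-0.01, 0, 0]}, {"trans": [-0.01, 0, 0]}, {}, {}]'; python3 jog.py '[{"trans": [-0.004, 0, 0]}, {"trans": [-0.004, 0, 0]}, {"trans": [-0.004, 0, 0]}, {"trans": [-0.004, 0, 0]}, {}, {}]'; python3 -c "
from h import *
t=arm.get_state()['tool_pos'];print(Bk(t),t[2])"
```

```text
time_s: 38.4
tool_pos: [398.9, 196.6, 55.4]
orientation: [[-0.166, 0.986, 0.0], [0.986, 0.166, 0.0], [0.0, 0.0, -1.0]]
contact_force: [0.1, 0.3, -0.5]
finger_gap: 15.5
grip_force: 40.0
time_s: 38.9
tool_pos: [399.7, 192.1, 55.6]
orientation: [[-0.166, 0.986, -0.001], [0.986, 0.166, 0.008], [0.008, 0.001, -1.0]]
contact_force: [-2.2, 12.0, -2.0]
finger_gap: 15.8
grip_force: 40.0
[-112.91675455  170.88915972] 55.60103923382145
```

Scaled: -2 mm / 500 = -0.004.

```bash
python3 jog.py '[{"trans": [-0.004, 0, 0]}, {"trans": [-0.004, 0, 0]}, {}, {}, {}]'; python3 -c "
from h import *
s=arm.get_state();t=s['tool_pos'];print(Bk(t),t[2])
for n in ('scene','side'):
  c=snap(n); np.savez('pics/%s10.npz'%n,**c); handle(c,63)
c=snap('wrist');handle(c,t[2]+15)"
```

```text
time_s: 39.32
tool_pos: [399.8, 192.0, 55.9]
orientation: [[-0.164, 0.987, -0.002], [0.986, 0.164, 0.017], [0.017, 0.001, -1.0]]
contact_force: [-5.2, 28.1, -2.5]
finger_gap: 15.7
grip_force: 40.0
[-112.86036972  170.75299347] 55.88696769761635
handle px [ 13. 354.] centre [323.5 802.1] sizes [22.9 51.2] yaw mod pi 0.268
handle px [ 85. 196.] centre [786.5 560.8] sizes [71.3 76.9] yaw mod pi 0.105
handle px [208. 172.] centre [743.8 177.9] sizes [84.7 39.6] yaw mod pi 2.794
handle px [328. 142.] centre [ 732.6 -268.7] sizes [61.1 76.6] yaw mod pi 2.587
handle px [332. 128.] centre [ 806.2 -327.8] sizes [67.4 82.9] yaw mod pi 2.581
handle px [186. 124.] centre [1027.8  159.5] sizes [40.8 95.1] yaw mod pi 2.811
handle px [302. 340.] centre [ 414.6 -394.5] sizes [22.6 50.3] yaw mod pi 1.622
handle px [406. 254.] centre [ 799.1 -272.6] sizes [85.6 70.1] yaw mod pi 0.65
handle px [368. 244.] centre [ 736.5 -194.6] sizes [48.9 62.9] yaw mod pi 1.481
handle px [327. 205.] centre [748.5  16. ] sizes [101.2  45.2] yaw mod pi 0.962
handle px [308. 204.] centre [700.   47.1] sizes [90.1 45.5] yaw mod pi 0.997
handle px [309. 184.] centre [767.4 152.3] sizes [46.1 39.6] yaw mod pi 2.67
handle px [282. 288.] centre [423.2 167.2] sizes [ 4.2 35.9] yaw mod pi 1.794
handle px [226. 288.] centre [387.7 161.3] sizes [35.9  4.3] yaw mod pi 1.677
handle px [254. 240.] centre [399.6 197.4] sizes [16.  46.4] yaw mod pi 1.749
```

Pin A is home (hard stop at 28 N, tool y consistent with the shoulder at the ear). Release, rise, go to pin_b.

Scaled: -40 mm / 500 = -0.08, -35 mm / 500 = -0.07.

```bash
python3 jog.py '[{"trans": [0.006, 0, 0]}, {}, {}, {}, {"trans": [0, 0, -0.03]}, {"trans": [0, 0, -0.07]}, {"trans": [0, 0, -0.08]}, {"trans": [0, 0, -0.08]}]' 36; python3 jog.py '[{"trans": [0, 0, -0.08]}, {}, {}]'; python3 -c "
from h import *
c=snap('wrist');np.savez('pics/wrist11.npz',**c);handle(c,71)
go((440,-345,225),np.degrees(.09-.168))"
```

```text
time_s: 40.13
tool_pos: [399.6, 187.2, 186.0]
orientation: [[-0.166, 0.986, -0.002], [0.986, 0.166, -0.001], [-0.001, -0.002, -1.0]]
contact_force: [0.5, -0.1, -0.6]
finger_gap: 35.8
grip_force: 0.0
time_s: 40.38
tool_pos: [402.2, 188.1, 228.9]
orientation: [[-0.166, 0.986, 0.007], [0.986, 0.166, 0.002], [0.001, 0.007, -1.0]]
contact_force: [-0.5, 0.5, -0.5]
finger_gap: 36.0
grip_force: 0.0
handle px [313. 288.] centre [510.1  51.6] sizes [13.7 76.2] yaw mod pi 1.865
handle px [194. 288.] centre [348.9  25.1] sizes [75.9 13.1] yaw mod pi 1.616
handle px [444. 263.] centre [674.7 117.4] sizes [35.4 21. ] yaw mod pi 1.258
handle px [496. 222.] centre [719.3 185.1] sizes [36.3 34.6] yaw mod pi 0.771
handle px [251. 172.] centre [399.3 197. ] sizes [16.5 45.6] yaw mod pi 1.743
rz 0.077 shift after rot [-534.1   -8.8    1. ] | before rot [-531.8  -50.1    1. ] | tilt [0.002 0.   ]
```

Scaled: -41 mm / 500 = -0.082, -0.7 mm / 500 = -0.0014, 0.077 rad / 4 = 0.0193.

```bash
python3 jog.py '[{"r": [0, 0, 0.0193]}, {"trans": [-0.082, -0.0014, 0]}, {"trans": [-0.082, -0.0014, 0]}, {"trans": [-0.082, -0.0014, 0]}, {"trans": [-0.082, -0.0014, 0]}, {"trans": [-0.082, -0.0014, 0]}, {"trans": [-0.082, -0.0014, 0]}, {"trans": [-0.082, -0.0014, 0]}]' 40; python3 jog.py '[{"trans": [-0.082, -0.0014, 0]}, {"trans": [-0.082, -0.0014, 0]}, {"trans": [-0.082, -0.0014, 0]}, {"trans": [-0.082, -0.0014, 0]}, {"trans": [-0.082, -0.0014, 0]}, {"trans": [-0.082, -0.0014, 0]}, {"trans": [0, 0, 0.06]}, {"trans": [0, 0, 0.07]}]'; python3 jog.py '[{}, {}, {}]'
python3 - <<'E'
from h import *
c=snap('wrist');np.savez('pics/wrist12.npz',**c);print(arm.get_state()['tool_pos'],c['eye']);handle(c,16);s=snap('side')
print('side');handle(s,12)
E
```

```text
time_s: 41.1
tool_pos: [419.8, -100.0, 222.6]
orientation: [[-0.09, 0.996, -0.004], [0.996, 0.09, 0.001], [0.002, -0.004, -1.0]]
contact_force: [0.7, 0.5, 0.1]
finger_gap: 39.9
grip_force: 0.0
time_s: 41.77
tool_pos: [439.7, -346.7, 159.8]
orientation: [[-0.087, 0.996, 0.001], [0.996, 0.087, -0.002], [-0.002, 0.001, -1.0]]
contact_force: [0.6, -0.1, -1.2]
finger_gap: 39.8
grip_force: 0.0
time_s: 42.02
tool_pos: [439.5, -343.2, 160.2]
orientation: [[-0.091, 0.996, -0.001], [0.996, 0.091, 0.001], [0.001, -0.001, -1.0]]
contact_force: [0.2, -0.4, 0.3]
finger_gap: 40.2
grip_force: 0.0
[ 440.20170296 -343.68687165  161.70624983] [ 432.96321508 -260.24918688  329.82876702]
handle px [101. 317.] centre [ 249.3 -550.1] sizes [24.3 60. ] yaw mod pi 1.591
handle px [319. 288.] centre [ 539.2 -477.6] sizes [14.8 74.3] yaw mod pi 1.77
handle px [188. 288.] centre [ 367.5 -493.5] sizes [74.7 14.6] yaw mod pi 1.532
handle px [328. 250.] centre [ 541.1 -421.5] sizes [50.  14.1] yaw mod pi 0.092
handle px [254. 256.] centre [ 449.3 -439.2] sizes [86.8 52.7] yaw mod pi 0.092
handle px [254. 191.] centre [ 441.9 -352.9] sizes [17.3 44.2] yaw mod pi 1.671
side
handle px [302. 340.] centre [ 439.5 -357. ] sizes [24.5 53.6] yaw mod pi 1.636
handle px [406. 253.] centre [ 853.7 -221.7] sizes [90.1 85.5] yaw mod pi 0.062
handle px [368. 245.] centre [ 782.2 -146.3] sizes [55.3 72.2] yaw mod pi 1.481
```

Scaled: 35 mm / 500 = 0.07, -10.7 mm / 500 = -0.0214.

```bash
python3 jog.py '[{"trans": [-0.0214, 0.003, 0.06]}, {"trans": [0, 0, 0.07]}, {"trans": [0, 0, 0.06]}, {"trans": [0, 0, 0.04]}, {}, {}, {}]'
python3 - <<'E'
from h import *
print(arm.get_state()['tool_pos']);handle(snap('wrist'))
E
```

```text
time_s: 42.7
tool_pos: [443.8, -355.3, 48.2]
orientation: [[-0.091, 0.996, 0.003], [0.996, 0.091, -0.003], [-0.003, 0.003, -1.0]]
contact_force: [-0.1, -0.3, 0.1]
finger_gap: 40.0
grip_force: 0.0
[ 443.77575182 -355.2850172    48.24633661]
handle px [ 88. 317.] centre [ 307.9 -460.4] sizes [40.2 38.8] yaw mod pi 0.09
handle px [ 83. 272.] centre [ 308.  -414.4] sizes [42.9  4.8] yaw mod pi 0.09
handle px [319. 288.] centre [ 506.  -412.6] sizes [10.4 48.4] yaw mod pi 1.801
handle px [188. 288.] centre [ 395.2 -422.6] sizes [48.  10.3] yaw mod pi 1.556
handle px [250. 215.] centre [ 441.6 -351.7] sizes [45.2 16.3] yaw mod pi 1.624
```

Scaled: 25 mm / 500 = 0.05, 14 mm / 500 = 0.028.

```bash
python3 jog.py '[{"trans": [0.002, -0.002, 0.05]}, {"trans": [0, 0, 0.028]}, {}, {}, {}]' 36; python3 -c "
from h import *
print(arm.get_state()['tool_pos'])"
```

```text
time_s: 43.17
tool_pos: [442.4, -354.3, 8.6]
orientation: [[-0.091, 0.996, 0.003], [0.996, 0.091, -0.003], [-0.003, 0.002, -1.0]]
contact_force: [-0.5, -0.6, 0.2]
finger_gap: 36.2
grip_force: 0.0
[ 442.3543546  -354.30849211    8.6150346 ]
```

Scaled: 5 mm / 500 = 0.01, 2 mm / 500 = 0.004.

```bash
python3 jog.py '[{"trans": [0, 0, 0.01]}, {"trans": [0, 0, 0.004]}, {}, {}, {}]'; python3 jog.py '[{}, {}, {}, {}, {}, {}, {}]' 4 40;  python3 jog.py '[{"trans": [0, 0, -0.05]}, {"trans": [0, 0, -0.06]}, {"trans": [0, 0, -0.06]}, {"trans": [0, 0, -0.03], "r": [0, 0, -0.01]}, {"r": [0, 0, -0.01]}, {}, {}, {}]'
python3 - <<'E'
from h import *
c=snap('wrist');s=snap('scene');d=snap('side');np.savez('pics/scene13.npz',**s);np.savez('pics/side13.npz',**d)
S=arm.get_state();t=S['tool_pos']; handle(c,t[2]+15); u=np.array(S['orientation'])[:,0]
h=c['color'].min(2)
for n,k in (('scene',s),('side',d)):
    for a in (25,85): print(n,a,np.round(proj(k,t+u*a+[0,0,7]),1))
    p=np.round(proj(k,t+u*75+[0,0,5])).astype(int); x0,y0=p[0]-22,p[1]-12; g=k['color'][y0:y0+24,x0:x0+44].min(2); print('origin',x0)
    for r in range(24): print(y0+r,''.join('%x'%(v//16) for v in g[r]))
go(W((-112.8,-244.5,56)),0)
E
```

```text
time_s: 43.58
tool_pos: [441.8, -353.9, 0.3]
orientation: [[-0.091, 0.996, 0.002], [0.996, 0.091, -0.002], [-0.002, 0.001, -1.0]]
contact_force: [-0.0, 0.5, 3.6]
finger_gap: 35.9
grip_force: 1.9
time_s: 44.17
tool_pos: [441.4, -353.7, 0.3]
orientation: [[-0.091, 0.996, 0.001], [0.996, 0.091, -0.001], [-0.001, 0.0, -1.0]]
contact_force: [-0.0, 0.3, 5.9]
finger_gap: 15.7
grip_force: 40.9
time_s: 44.83
tool_pos: [440.2, -352.3, 97.8]
orientation: [[-0.169, 0.986, -0.002], [0.986, 0.169, 0.002], [0.002, -0.002, -1.0]]
contact_force: [0.3, 0.2, -0.2]
finger_gap: 16.0
grip_force: 40.0
handle px [282. 288.] centre [ 463.8 -376.8] sizes [ 4.2 36.3] yaw mod pi 1.801
handle px [226. 288.] centre [ 428.3 -382.9] sizes [36.3  4.3] yaw mod pi 1.681
handle px [114. 253.] centre [ 355.8 -369.8] sizes [87.9 30.6] yaw mod pi 0.172
handle px [254. 244.] centre [ 440.4 -348.9] sizes [16.  42.2] yaw mod pi 1.755
handle px [481. 188.] centre [ 563.3 -291.4] sizes [ 3.2 15.9] yaw mod pi 2.88
scene 25 [396.9 180.9]
scene 85 [383.  187.9]
origin 363
175 32222223222222223222224666543344442002234210
176 22232
[... 1749 characters left out ...]
33333334456
289 77761222222233345665555896555555442333334556
290 78774112222223334455555786555554563222347885
291 78877521222222333345555555555544586224789b95
292 888887521222222333345555555544346877989baa85
293 788887752222222233334555554433346789aaaa9755
294 7788877752222222233334444443346788999a975534
295 77788877753122222233333434335889999987653233
296 8778887777631122222333333332699a988755432222
297 887787877776312222223333322259b9876632222222
298 787788887777631222222223222237a7777522222222
299 78877888877776312222222222224677788622222222
300 77877788887787631222222222224667888722222222
rz 0.003 shift after rot [128.5  51.   42.1] | before rot [128.2  51.4  42.3] | tilt [-0.002  0.002]
```

Scaled: 32 mm / 500 = 0.064, 20 mm / 500 = 0.04.

```bash
python3 jog.py '[{"trans": [0.064, 0.0254, 0]}, {"trans": [0.064, 0.0254, 0]}, {"trans": [0.064, 0.0256, 0]}, {"trans": [0.064, 0.0256, 0]}, {"trans": [0, 0, 0.04]}, {"trans": [0, 0, 0.034]}, {"trans": [0, 0, 0.01]}, {}]';python3 jog.py '[{}, {}, {}]'; python3 -c "
from h import *
s=arm.get_state();t=s['tool_pos'];print(Bk(t),t[2]);go(W((-112.5,-244.5,55.2)),0)
u=np.array(s['orientation'])[:,0]
k=snap('scene'); print(np.round(proj(k,t+u*85+[0,0,7.7]),1),'eye',np.round(proj(k,W((-112,-144.5,63))),1))
p=np.round(proj(k,t+u*85+[0,0,5])).astype(int); x0,y0=p[0]-30,p[1]-14; g=k['color'][y0:y0+28,x0:x0+54].min(2); print('origin',x0)
for r in range(28): print(y0+r,''.join('%x'%(v//16) for v in g[r]))
"
```

```text
time_s: 45.65
tool_pos: [468.0, -217.3, 55.2]
orientation: [[-0.17, 0.985, -0.004], [0.985, 0.17, 0.002], [0.003, -0.004, -1.0]]
contact_force: [-0.5, -0.3, -0.9]
finger_gap: 15.9
grip_force: 40.0
time_s: 45.9
tool_pos: [470.2, -219.2, 58.5]
orientation: [[-0.169, 0.986, 0.002], [0.986, 0.169, -0.001], [-0.001, 0.001, -1.0]]
contact_force: [0.5, 0.6, -0.5]
finger_gap: 15.7
grip_force: 40.0
[-112.151065   -246.39784542] 58.497320106088296
rz 0.002 shift after rot [ 1.9 -0.3  3.3] | before rot [ 1.9 -0.3  3.3] | tilt [ 0.002 -0.001]
[338.1 202.8] eye [333.6 205.6]
origin 308
189 58cecda65777acc966666665556322222222222222222223222222
190 adcda9b856678cdda6556565565312222222222222222222222222
191 bb8899a9767abaacda655666665312222222222223222222222222
192 b9657899baba9779cdb75666665222222222222222222222222222
193 9a86678bcba856778cdb7666664222222222222222222222222222
194 ba9a899999997a8678cdb765663222222222222223223223222222
195 ab9bb9867b999976998bdc85553212222222222222222222222222
196 8cb9997569b877988877acc8542222222222222222222232222222
197 98aa9898668898a9666779cea5222222222222222222
[... 431 characters left out ...]
88aaacddb986667adc966321222222222222222222222223222
206 bba88adddb977ca76679cdb6312222222222222222222222222222
207 bbaadddb97666bc976669de9322222222222222222222222222222
208 bdeddb9965566798767669c8312222222222222222222222222222
209 dedb9757b846677766787685222222222222222222222222222222
210 dc97545589779fc7667b9763212222222222222222222222222222
211 9864336537ba8c9666798753222222222222222222222222222222
212 565554666899755666676752222222222222222222222222222222
213 3544699fc666796667798742222222222222222222222222222222
214 34359fcd9455686767898742222222222222222222222222222222
215 457ecd986564369a97676532122222222222222222222222222222
216 8b9b7657b8657cb985233222222222222222222222222222222222
```

```bash
python3 jog.py '[{"trans": [0, -0.0006, 0.0064]}, {}, {}, {}, {}]'; python3 -c "
from h import *
t=arm.get_state()['tool_pos'];print(Bk(t),t[2])"; python3 jog.py '[{"trans": [0.012, 0, 0]}, {"trans": [0.012, 0, 0]}, {"trans": [0.01, 0, 0]}, {}, {}]';python3 jog.py '[{"trans": [0.006, 0, 0]}, {"trans": [0.006, 0, 0]}, {}, {}]'; python3 -c "
from h import *
t=arm.get_state()['tool_pos'];print(Bk(t),t[2])"
```

```text
time_s: 46.37
tool_pos: [469.2, -218.4, 54.2]
orientation: [[-0.17, 0.985, 0.0], [0.985, 0.17, -0.0], [-0.0, 0.0, -1.0]]
contact_force: [0.0, -0.3, -0.8]
finger_gap: 15.4
grip_force: 40.0
[-113.00997651 -245.48635317] 54.1717902651451
time_s: 46.78
tool_pos: [466.3, -201.1, 54.1]
orientation: [[-0.171, 0.985, -0.0], [0.985, 0.171, -0.0], [-0.0, -0.0, -1.0]]
contact_force: [0.6, -0.6, -1.6]
finger_gap: 15.8
grip_force: 40.0
time_s: 47.12
tool_pos: [465.3, -195.6, 54.2]
orientation: [[-0.17, 0.985, 0.0], [0.985, 0.17, -0.0], [-0.0, 0.0, -1.0]]
contact_force: [0.2, -0.0, -0.7]
finger_gap: 15.6
grip_force: 40.0
[-113.04657049 -222.35495527] 54.15301332483763
```

Scaled: 4 mm / 500 = 0.008, -0.5 mm / 500 = -0.001.

```bash
python3 jog.py '[{"trans": [0.008, 0.0006, -0.001]}, {"trans": [0.008, 0, 0]}, {}, {}]';python3 jog.py '[{"trans": [0.008, 0, 0]}, {"trans": [0.008, 0, 0]}, {"trans": [0.008, 0, 0]}, {}, {}]'; python3 -c "
from h import *
t=arm.get_state()['tool_pos'];print(Bk(t),t[2])"
```

```text
time_s: 47.45
tool_pos: [464.2, -187.5, 54.6]
orientation: [[-0.171, 0.985, -0.0], [0.985, 0.171, 0.0], [0.0, -0.0, -1.0]]
contact_force: [0.2, -0.4, -0.4]
finger_gap: 15.7
grip_force: 40.0
time_s: 47.87
tool_pos: [462.2, -175.7, 54.6]
orientation: [[-0.171, 0.985, -0.0], [0.985, 0.171, -0.0], [-0.0, -0.0, -1.0]]
contact_force: [0.3, 0.3, -0.5]
finger_gap: 15.7
grip_force: 40.0
[-112.82345255 -202.1543441 ] 54.63696378610873
```

Scaled: 5 mm / 500 = 0.01.

```bash
python3 jog.py '[{"trans": [0.01, 0, 0]}, {"trans": [0.01, 0, 0]}, {"trans": [0.01, 0, 0]}, {"trans": [0.01, 0, 0]}, {"trans": [0.01, 0, 0]}, {}, {}]'; python3 jog.py '[{"trans": [0.004, 0, 0]}, {"trans": [0.004, 0, 0]}, {"trans": [0.004, 0, 0]}, {"trans": [0.004, 0, 0]}, {}, {}]'; python3 -c "
from h import *
t=arm.get_state()['tool_pos'];print(Bk(t),t[2]); handle(snap('wrist'),t[2]+15)"
```

```text
time_s: 48.45
tool_pos: [457.9, -151.0, 54.7]
orientation: [[-0.171, 0.985, 0.0], [0.985, 0.171, -0.0], [-0.0, 0.0, -1.0]]
contact_force: [-0.2, -1.0, -0.7]
finger_gap: 15.9
grip_force: 40.0
time_s: 48.95
tool_pos: [457.4, -146.9, 55.1]
orientation: [[-0.172, 0.985, 0.002], [0.985, 0.172, -0.008], [-0.008, 0.001, -1.0]]
contact_force: [1.0, -11.7, -5.4]
finger_gap: 15.5
grip_force: 40.0
[-112.74851741 -172.99168029] 55.0524302336853
handle px [282. 288.] centre [ 481.1 -171.2] sizes [ 3.9 36. ] yaw mod pi 1.825
handle px [226. 288.] centre [ 445.2 -177.5] sizes [35.9  3.6] yaw mod pi 1.685
handle px [254. 244.] centre [ 457.8 -143.4] sizes [15.4 42.5] yaw mod pi 1.758
handle px [382. 120.] centre [512.6 -58.7] sizes [14.5  6.4] yaw mod pi 1.737
```

Scaled: 2 mm / 500 = 0.004.

```bash
python3 jog.py '[{"trans": [0.004, 0, 0]}, {"trans": [0.004, 0, 0]}, {}, {}, {}]'; python3 -c "
from h import *
t=arm.get_state()['tool_pos'];print(Bk(t),t[2])";python3 jog.py '[{"trans": [-0.007, 0, 0]}, {}, {}, {}, {"trans": [0, 0, -0.03]}, {"trans": [0, 0, -0.07]}, {"trans": [0, 0, -0.08]}, {"trans": [0, 0, -0.08]}]' 36; python3 jog.py '[{"trans": [-0.08, 0, -0.08]}, {"trans": [-0.08, 0, -0.08]}, {"trans": [-0.08, 0, 0]}, {"trans": [-0.08, 0, 0]}, {"trans": [-0.08, 0, 0]}, {"trans": [-0.08, 0, 0]}, {}, {}]'
python3 - <<'E'
from h import *
s,d=snap('scene'),snap('side'); np.savez('pics/scene14.npz',**s);np.savez('pics/side14.npz',**d)
a=cv2.resize(s['color'][150:270,215:355],(467,400),interpolation=2);b=cv2.resize(d['color'][165:300,190:305],(333,400),interpolation=2)
cv2.imwrite('pics/fin.png',np.hstack([a,b])[:,:,::-1])
E
```

```text
time_s: 49.42
tool_pos: [457.4, -146.8, 55.4]
orientation: [[-0.173, 0.985, 0.005], [0.985, 0.173, -0.017], [-0.017, 0.002, -1.0]]
contact_force: [3.1, -26.0, -10.2]
finger_gap: 16.0
grip_force: 40.0
[-112.67074394 -172.84777211] 55.40028559967757
time_s: 50.08
tool_pos: [455.6, -141.9, 185.2]
orientation: [[-0.171, 0.985, -0.002], [0.985, 0.171, 0.001], [0.002, -0.002, -1.0]]
contact_force: [1.4, 0.3, 0.5]
finger_gap: 35.6
grip_force: 0.0
time_s: 50.75
tool_pos: [493.6, -359.6, 242.5]
orientation: [[-0.168, 0.986, -0.001], [0.986, 0.168, 0.002], [0.002, -0.001, -1.0]]
contact_force: [0.1, 0.9, 0.7]
finger_gap: 36.2
grip_force: 0.0
```

View pics/fin.png

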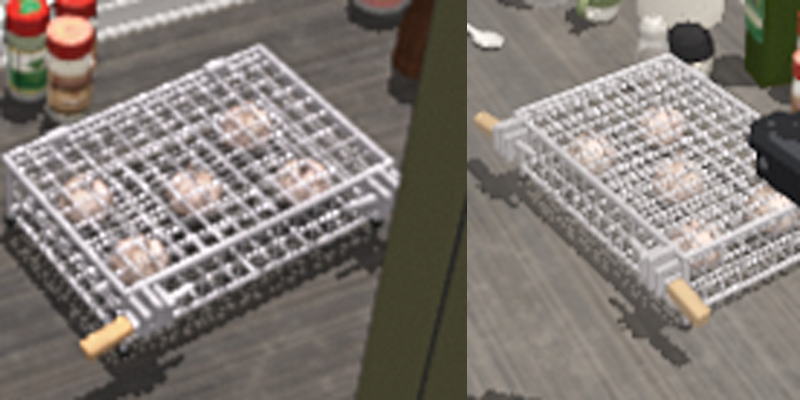

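The final view shows the lid shut over five spread bulbs, and both wooden handles up against the outer ears: left at scene (107,336), right at side (688,300). The shafts pass through the ears. I'll hand it in.

```bash
python3 -c "
from station import arm
print(arm.sign_off())"
```

```text
the job is handed in; nothing more can be done
None
```

The job is handed in: five bulbs stand spread over the floor into both ends, the lid is pressed shut, and both pins are pushed home up to their handles; sign-off returned no verdict.

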